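# Turn the dipper rack to its empty clip and snap the dipper in

### The arm

A 6-joint arm with a two-finger parallel gripper is mounted at the origin on a cart in front of the work surface, level with it; the furniture and walls round the work are solid. World frame = base frame: x ahead of the robot, y to its left, z up, the work surface at z = 0. Lengths are in m, angles in degrees, forces in N, time in s.
With the tool pointing down it reaches from about 0.375 to 0.9 m from the base axis. Payload 3.1 kg.
Tool frame: the origin (TCP) lies midway between the tips of the shut fingers; the grasp point (between the pads) lies bot.pinch_z behind it (bot.pinch_z is the distance from the TCP to the grasp point, in m); z points along the fingers, y is the direction in which the jaws open and shut (so a half turn about z gives the same grasp; the last joint's range is limited). The gripper opens to 87 mm and grips with 3 to 60 N. Pads are 19 mm wide; open, the fingers measure 117 mm over their backs; the gripper's body (75 mm by 190 mm) begins 51 mm behind the grasp point.
Start: joints at [63.57, 30.224, 82.088, -0, 67.689, -10.227], TCP at [0.174, 0.6, 0.223] pointing down, gripper open.
Joint ranges: [-176.69, 176.69], [-43.24, 126.21], [12.49, 139.97], [-82, 262], [0, 151.66], [-163.58, 163.58]. Speed limits (degrees/s): [159.86, 159.86, 180, 180, 180, 180].

### API

Orientations are given as a 3x3 rotation matrix whose columns are the frame's x, y, z axes.
In Python, from rig import bot gives the robot as it stands.
- The arm moves only by the tool apply_moves, never from a script. Its argument "motion" is text: rows parted by semicolons, each of 7 numbers parted by spaces: the shift along the tool's x, y, z in m, then the turn, a rotation vector about the tool's x, y, z in degrees, then the finger opening in m, from 0 to 0.087. A call has exactly 8 rows; each row is the pose to reach, as a shift and turn from the pose commanded when the call began, along the tool's axes at that moment; what a row does not reach only later rows make up. A row lasts 1/8 s, in which the tool goes at most 62.5 mm and 10.7 degrees, less where a joint would pass 70% of its speed; a pose out of reach is approached as far as the arm can. A call with a gripper value outside its range is refused whole. The fingers move at their own pace and stop on an object; the grip force is fixed at half the most. Time passes only in rows, so rows that repeat a pose let the fingers close, or fill a call up. It gives the time, the measured TCP pose, the force and the opening at its end, in the units of the state.
- bot.read_state(): the state, without advancing time (a new reading comes with each control period).
- bot.capture(name): name is "scene" or "top" or "wrist"; returns the picture (384x512x3 uint8, red, green, blue); there is no depth.
- bot.get_calibration(name): a dict with "fx", "fy", "cx", "cy" (pixels), "rvec" (rotation vector, rad) and "tvec" (3), from world to camera coordinates, as OpenCV has them. Camera axes: x right, y down, z forward; pixel columns grow to the right and rows downward; lengths in m; the calibration is good to about 2 mm. A picture is of the moment at which its call begins: read the wrist's pose just before it. get_calibration takes no time and is no camera call; for the wrist camera it gives the pose at the moment of the call.
- bot.hand_in(): hands the job in, once; it reports no verdict.
Trained networks look in the newest picture that a camera, given by its name, has taken for a name from the list of things; names that differ only in an ending like _2 or _b are one class to them, and where a whole thing is asked for, a point or a joint stands for the part that bears it (a point fixed in the world has none). Each returns a list of dicts, best first, with "p" (0 to 1); they miss things now and then, are a little off and sometimes report something else, mostly with a low value. They report only what shows in the picture. A call takes as long as a camera call. They do not tell look-alikes from the thing itself.
- bot.find_in(name, camera): "point" ([x, y, z] in m, in world coordinates, good to about 4 mm: the middle of the surface that is visible of it).
The state is a dict: "time_s": time; "joint_positions": joint angles; "qvel": joint speeds; "tau": joint torques, N m; "position": TCP position; "tcp_rot": TCP orientation; "force": force on the tool from outside, world axes, zero at the start; "moment": the same for the moment, N m; "opening": opening from 0.0 (shut) to 1.0 (fully open).
Only numpy, scipy, OpenCV 4.12 (cv2) and the standard library are available. Lean on these libraries where they do the work, as an engineer would, in place of code of your own. Each camera call takes 0.05 s, during which the arm holds its last target.

### The job

Put the loose steel measuring dipper back on its rotating rack. First turn the rack by the knob on top until the empty spring clip stands right over the red front mark of the foot, then hang the dipper there by its crossbar: press the bar down gently into the clip, without overloading its springy arm, until you feel it click home, and let go, with the empty clip's arm still at the front mark and the other things left where they stand.

Things in the scene. Friction and masses are not known exactly. Their poses are not given: they have to be found in the camera images.
- rack_foot: fixed foot of the rotating rack: black disc 170 mm across and 20 mm high with a steel post; origin on the turning axis at the worktop, z up. The red front mark lies on the disc in the direction of its own -x axis
- rack_head (a joint): turning angle of the rack's head about the foot's vertical axis, rad, counterclockwise from above positive; 0 = empty clip over the front mark. Turns both ways up to 3.1 rad against friction (about 0.15 N m) and stays put. Four arms at right angles; the other three carry fixed dippers, which reach 150 mm out from the axis and stand 48 to 199 mm above the worktop
- knob (a point): middle of the black bar-shaped knob on top of the head, on the turning axis, 244 mm above the worktop; the bar is 50 mm long along its own x, 14 mm thick along its own y, and reaches 20 mm above and 21 mm below this point; its own -x axis (red stripe) points to the empty clip. Turns with the head
- clip (a point): seat of the empty spring clip: where the middle of the crossbar lies when home, 120 mm from the axis, 195 mm above the worktop when unloaded; -x axis outward, y along the seated bar. Clip 17 mm wide along y; two blue sprung jaws with flared lips, inside and outside of the seat, rise 18 mm above it, catch a bar within 7 mm of the middle and resist it from about 9 mm above the seat
- dipper: the loose steel dipper standing upright on the worktop, about 90 g: a cup 41 mm across and 50 mm high with two upright flat straps (10 mm wide along its own x, 3.5 mm thick) that rise from the cup's sides at +y and -y to a round crossbar 7 mm thick; 44 mm wide over the straps, 37 mm clear between them, open below the bar down to the cup; origin at the centre of its underside, z up
- dipper_center (a point): the dipper's axis half-way up, 73 mm above its underside, axes as the dipper's
- dipper_bar (a point): the middle of the dipper's crossbar, 147 mm above its underside; the bar runs along the dipper's own y. A good grasp is across both straps from outside (44 mm wide), about 18 mm below the bar. The cup hangs below the bar, so the dipper comes to the clip from outside, clip between the straps, bar above the jaws
- black_lid_jar: bystander: glass jar with a black lid, 66 mm wide, 82 mm high; origin at its underside
- orange_jar: bystander: round orange jar with a pink lid, 78 mm wide, 65 mm high; origin at its underside
- salt_shaker: bystander: white salt shaker, 43 mm wide, 105 mm high; origin at its underside
- clip_arm: springy steel arm under the empty clip, 12 mm wide, 3 mm thick; origin at its root at the hub, 20 mm from the axis. It bends down under the press, how far differs, so going to the unloaded seat height is not enough: press on slowly until the force falls by 2 N or more (the click). The click comes at about 6 to 12 N; bending the arm by over 0.22 rad (about 14 N at the clip) overloads it
There are look-alikes about, which are no part of the job. What is shaped like the dipper but turquoise or yellow is not meant.

How it is judged:
By the outcome, as a careful person would: the job done as asked, in the order asked, and still so for the second after the job is handed in, with the robot touching nothing.
It also fails if it takes over 72 s, if anything falls off the work surface, if the arm or the gripper's body presses on something with over 40 N, if the wrist force passes 120 N, or if a joint passes its speed limit or range.

## Working session

There is one attempt and no reset: what is moved stays moved. The work goes in short steps, Python scripts to look and compute and a tool call to move; the robot and the scene stay as the last step left them, time stands still between calls to the robot, and variables do not carry over. Pictures are saved under pics/ and viewed, and the job is handed in when it is done.

Besides the shell and the picture viewer there is one more tool, called by a JSON object that holds its "name" and its "arguments", one argument or row to a line. apply_moves: Moves the arm, as the interface text tells. Its arguments: {"type":"object","properties":{"motion":{"type":"string"}},"required":["motion"]}

```bash
mkdir -p pics; ls; python3 - <<'E'
from rig import bot
import cv2
print(bot.read_state(), bot.pinch_z)
for c in ["scene","top","wrist"]:
    im=bot.capture(c); cv2.imwrite(f"pics/a_{c}.png",im[:,:,::-1])
    print(c,bot.get_calibration(c))
    for n in ["rack_foot","knob","clip","dipper","dipper_bar","black_lid_jar","orange_jar","salt_shaker"]:
        if c=="wrist" : continue
        print(n,[(([round(v,3) for v in d["point"]]),round(d["p"],2)) for d in bot.find_in(n,c)])
E
```

```text
pics
{'time_s': 0.0, 'joint_positions': array([ 6.35723817e+01,  3.02775411e+01,  8.21572634e+01, -6.33755637e-04,
        6.76871141e+01, -1.02278053e+01]), 'qvel': array([-0.01349939,  0.06710278,  0.10148564, -0.00936522, -0.05505952,
       -0.03075069]), 'tau': array([-1.18197135e-03, -4.40045357e+01, -1.76589882e+01,  6.33806898e-02,
        5.83236536e-02, -1.63549607e-04]), 'position': array([0.17401741, 0.59952562, 0.22158203]), 'tcp_rot': array([[-9.60295599e-01,  2.78982945e-01, -9.37884923e-04],
       [ 2.78984279e-01,  9.60293769e-01, -1.91006426e-03],
       [ 3.67769694e-04, -2.09588145e-03, -9.99997736e-01]]), 'force': array([-0.9545413 ,  0.17839966, -0.69624259]), 'moment': array([ 0.02471843, -0.05352654,  0.00881861]), 'opening': 1.00300438446317} 0.0187
scene {'fx': 367.302474898243, 'fy': 367.302474898243, 'cx': 255.50203544722302, 'cy': 189.3111579416429, 'rvec': array([ 1.9257046 , -1.0417463 ,  0.54670415]), 'tvec': array([-0.29055657,  0.41952869,  1.13388473])}
rack_foot [([0.595, 0.197, 0.099], 0.63)]
knob [([0.576, 0.197, 0.157], 0.76)]
clip [([0.671, 0.
[... 649 characters left out ...]
)]
knob [([0.605, 0.22, 0.186], 0.91)]
clip [([0.668, 0.142, 0.186], 0.69)]
dipper [([0.469, -0.204, 0.04], 0.66), ([0.423, -0.42, 0.052], 0.49), ([0.462, 0.432, 0.068], 0.22)]
dipper_bar [([0.424, -0.422, 0.047], 0.79), ([0.469, -0.201, 0.041], 0.69), ([0.567, -0.007, 0.035], 0.41)]
black_lid_jar [([0.674, -0.064, 0.084], 0.85), ([0.608, 0.208, 0.053], 0.43)]
orange_jar [([0.462, 0.434, 0.066], 0.97), ([0.605, 0.461, 0.103], 0.68)]
salt_shaker [([0.607, 0.465, 0.099], 0.8)]
wrist {'fx': 280.55128742037687, 'fy': 280.55128742037687, 'cx': 256.380842765589, 'cy': 187.48486790624813, 'rvec': array([-2.32270071, -1.7425473 , -0.24977189]), 'tvec': array([-0.62452526, -0.03464091,  0.39058514])}
```

View pics/a_scene.png

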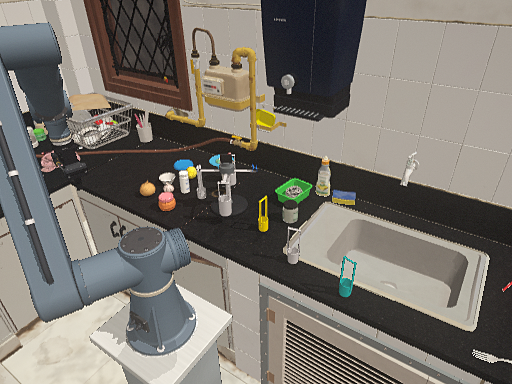

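View pics/a_top.png

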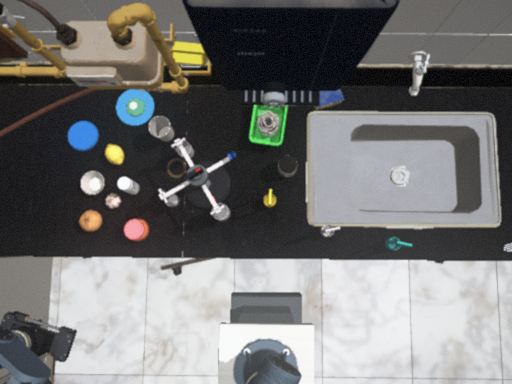

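View pics/a_wrist.png

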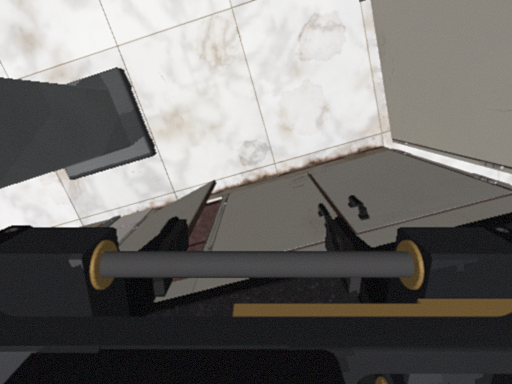

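```bash
python3 - <<'E'
import cv2
t=cv2.imread("pics/a_top.png"); s=cv2.imread("pics/a_scene.png")
cv2.imwrite("pics/b1.png",cv2.resize(t[125:245,145:255],None,fx=5,fy=5,interpolation=cv2.INTER_CUBIC)[:600])
cv2.imwrite("pics/b2.png",cv2.resize(s[140:290,170:330],None,fx=4,fy=4,interpolation=cv2.INTER_CUBIC))
cv2.imwrite("pics/b3.png",cv2.resize(t[215:255,310:360],None,fx=10,fy=10,interpolation=cv2.INTER_CUBIC))
E
```

```text
(no output)
```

View pics/b1.png

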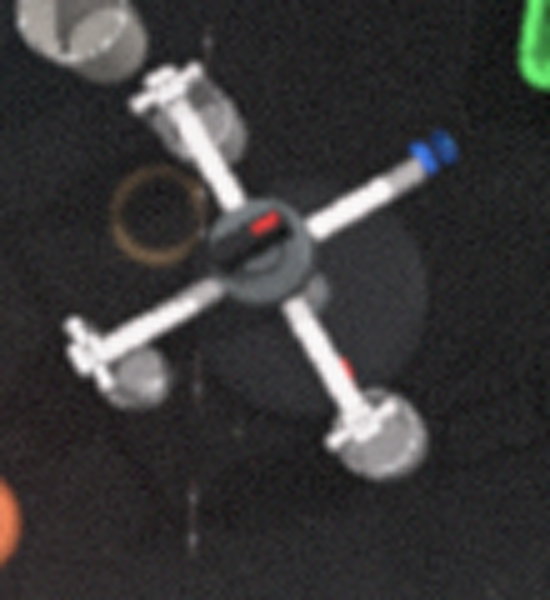

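View pics/b2.png

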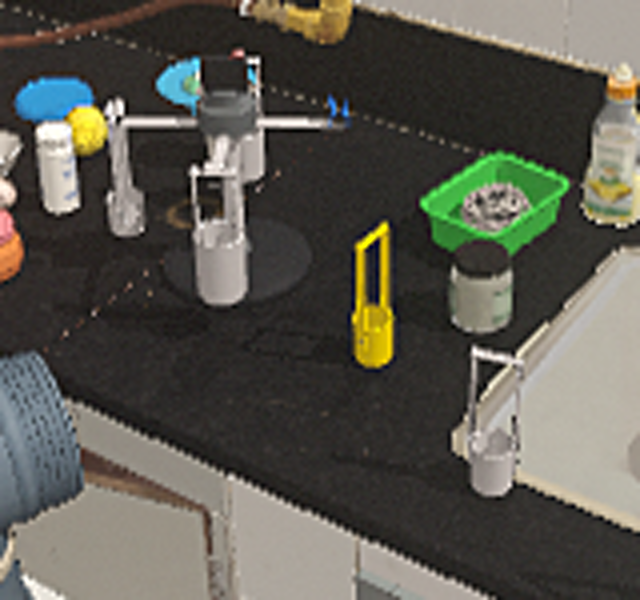

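View pics/b3.png

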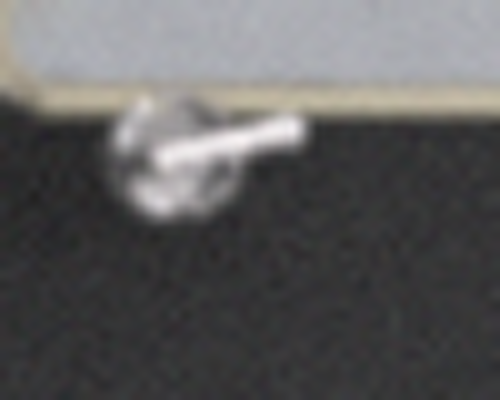

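```bash
cat > h.py <<'E'
import numpy as np, cv2
from rig import bot
def P(cal):
    R=cv2.Rodrigues(np.array(cal["rvec"]))[0]; return R,np.array(cal["tvec"])
def bp(cal,uv,z):
    R,t=P(cal); K=[[cal["fx"],0,cal["cx"]],[0,cal["fy"],cal["cy"]],[0,0,1]]
    d=R.T@np.linalg.solve(np.array(K),[uv[0],uv[1],1.]); C=-R.T@t
    return C+d*(z-C[2])/d[2]
def pj(cal,X):
    K=np.array([[cal["fx"],0,cal["cx"]],[0,cal["fy"],cal["cy"]],[0,0,1]])
    p,_=cv2.projectPoints(np.array(X,float).reshape(-1,3),np.array(cal["rvec"]),np.array(cal["tvec"]),K,None); return p.reshape(-1,2)
E
python3 - <<'E'
from h import *
t=cv2.imread("pics/a_top.png"); cal=bot.get_calibration("top")
hsv=cv2.cvtColor(t,cv2.COLOR_BGR2HSV).astype(int)
H,S,V=hsv[...,0],hsv[...,1],hsv[...,2]
red=((H<8)|(H>172))&(S>120)&(V>60); blue=(abs(H-112)<12)&(S>130)&(V>60)
for nm,m in [("red",red),("blue",blue)]:
    m=m.copy(); m[:, :150]=0; m[:,255:]=0; m[:130]=0;m[230:]=0
    n,l,st,c=cv2.connectedComponentsWithStats(m.astype('uint8'))
    for i in range(1,n): print(nm,st[i],c[i].round(2),[bp(cal,c[i],z).round(4) for z in (0.02,0.205,0.264)])
R,tt=P(cal);print("C",-R.T@tt)
# disc fit: project circle z=0.02 overlay
for cx,cy in [(0.615,0.19)]: pass
g=cv2.GaussianBlur(t,(0,0),1)
crop=t[125:245,145:255]; cv2.imwrite("pics/c1.png",cv2.resize(cv2.convertScaleAbs(crop,alpha=3,beta=-60),None,fx=5,fy=5))
E
```

```text
red [195 167   6   5  18] [197.56 169.28] [array([0.6724, 0.2418, 0.02  ]), array([0.6403, 0.2109, 0.205 ]), array([0.6301, 0.2011, 0.264 ])]
red [214 197   1   1   1] [214. 197.] [array([0.5765, 0.1825, 0.02  ]), array([0.5568, 0.1593, 0.205 ]), array([0.5506, 0.1519, 0.264 ])]
red [215 199   1   1   1] [215. 199.] [array([0.5696, 0.1789, 0.02  ]), array([0.5509, 0.1562, 0.205 ]), array([0.5449, 0.1489, 0.264 ])]
blue [226 151  11   9  51] [231.51 154.73] [array([0.7247, 0.1252, 0.02  ]), array([0.6859, 0.1095, 0.205 ]), array([0.6735, 0.1044, 0.264 ])]
C [0.42466144 0.00317049 1.45163796]
```

View pics/c1.png

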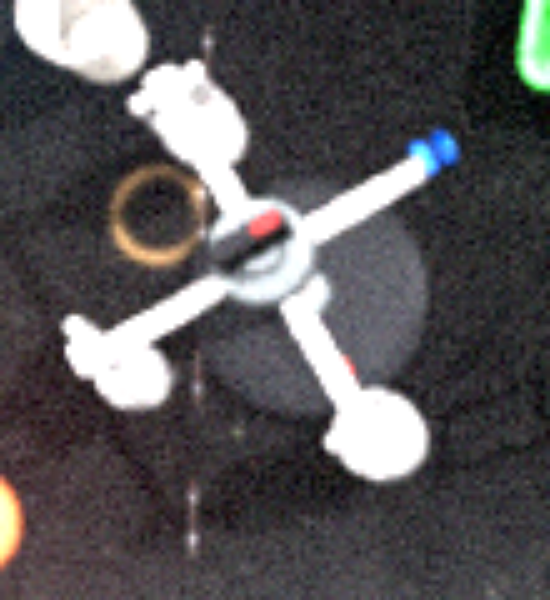

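```bash
python3 - <<'E'
from h import *
t=cv2.imread("pics/a_top.png"); cal=bot.get_calibration("top")
px=lambda a:(145+a[0]/5-0.4,125+a[1]/5-0.4)
print("axis .2",bp(cal,px((262,251)),0.2),"knob",bp(cal,px((252,241)),0.262))
for n,a,z in [("clip",(435,150),.205),("L",(85,345),.198),("U",(167,88),.198),("B",(362,422),.198),("barend",(215,262),.264),("barend2",(286,220),.264)]: print(n,bp(cal,px(a),z))
ax=bp(cal,px((257,246)),.2)[:2]
cx,cy=0.6205,0.199
c=cv2.resize(cv2.convertScaleAbs(t[125:245,145:255],alpha=3,beta=-60),None,fx=5,fy=5)
a=np.linspace(0,2*np.pi,80)
for z,r,col in [(0.02,.085,(0,255,0)),(0.2,.12,(255,0,255)),(0.264,.025,(0,255,255))]:
    p=pj(cal,np.c_[cx+r*np.cos(a),cy+r*np.sin(a),0*a+z]); p=(p-[145,125]+.4)*5
    cv2.polylines(c,[p.astype(int)],True,col,1)
cv2.imwrite("pics/c2.png",c)
# dipper
px2=lambda a:(310+a[0]/10-.45,215+a[1]/10-.45)
print("bar ends",bp(cal,px2((165,157)),.147),bp(cal,px2((300,128)),.147), "cup",bp(cal,px2((178,160)),.05))
E
```

```text
axis .2 [0.62429476 0.21294307 0.2       ] knob [0.62016575 0.20847213 0.262     ]
clip [0.68629032 0.10918579 0.205     ]
L [0.56637166 0.31822552 0.198     ]
U [0.72485333 0.27433229 0.198     ]
B [0.52154882 0.1503     0.198     ]
barend [0.60746164 0.22897459 0.264     ]
barend2 [0.6322249  0.18895563 0.264     ]
bar ends [ 0.46291597 -0.18269275  0.147     ] [ 0.47227064 -0.22450553  0.147     ] cup [ 0.46481042 -0.20081888  0.05      ]
```

View pics/c2.png

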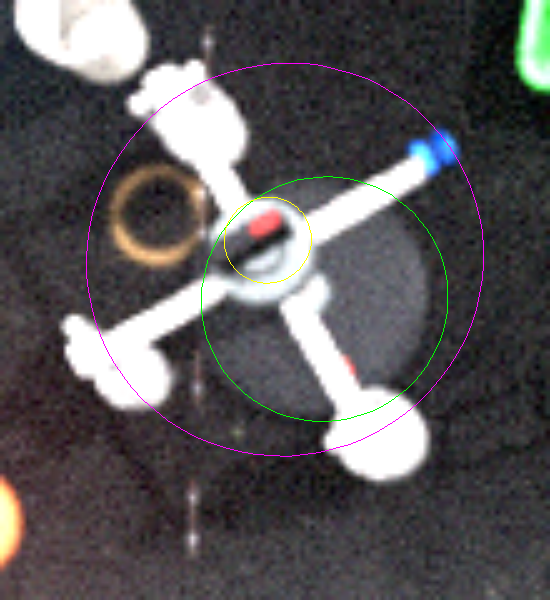

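```bash
cat >> h.py <<'E'
def plan(pos,yaw,tilt=None):
    """shift (tool axes) and rotvec deg to reach TCP pos, tool down with y-axis at yaw(deg)"""
    from scipy.spatial.transform import Rotation as Ro
    s=bot.read_state(); R=np.array(s["tcp_rot"]); p=np.array(s["position"])
    y=np.radians(yaw); Y=np.array([np.cos(y),np.sin(y),0]); Z=np.array([0,0,-1.]); X=np.cross(Y,Z)
    T=np.c_[X,Y,Z]
    sh=R.T@(np.array(pos)-p); rv=np.degrees(Ro.from_matrix(R.T@T).as_rotvec())
    return sh.round(4),rv.round(2)
def st():
    s=bot.read_state(); R=s["tcp_rot"]
    print("t",round(s["time_s"],2),"p",s["position"].round(4),"yaw",round(float(np.degrees(np.arctan2(R[1,1],R[0,1]))),2),"zaxis",R[:,2].round(4),"F",s["force"].round(2),"M",s["moment"].round(3),"op",round(s["opening"]*87,1),"q",s["joint_positions"].round(1))
E
python3 - <<'E'
from h import *
cal=bot.get_calibration("wrist");R,t=P(cal);C=-R.T@t;s=bot.read_state();r=s["tcp_rot"]
print("cam in tool",r.T@(C-s["position"]),"fwd",r.T@R[2],"right",r.T@R[0])
st()
print(plan([0.60,0.20,0.36],31.7)); print(plan([0.622,0.211,0.30],31.7))
E
```

```text
cam in tool [ 0.07590552 -0.00046296 -0.16215855] fwd [-2.80677370e-01 -5.69800998e-05  9.59802173e-01] right [-6.88495456e-04  9.99999753e-01 -1.41971973e-04]
t 0.95 p [0.1744 0.6002 0.2226] yaw 73.8 zaxis [ 0.  0. -1.] F [ 0.97 -1.32  0.36] M [-0.009 -0.015 -0.072] op 87.1 q [ 63.6  30.2  82.1   0.   67.7 -10.2]
(array([-0.5204, -0.2655, -0.1375]), array([ 0. , -0. , 42.1]))
(array([-0.5385, -0.2488, -0.0775]), array([ 0. , -0. , 42.1]))
```

{"name": "apply_moves", "arguments": {
  "motion": "-0.05 -0.03 -0.04 0 0 5 0.087; -0.10 -0.06 -0.08 0 0 10 0.087; -0.16 -0.08 -0.12 0 0 15 0.087; -0.21 -0.11 -0.14 0 0 21 0.087; -0.27 -0.14 -0.14 0 0 27 0.087; -0.32 -0.17 -0.14 0 0 32 0.087; -0.38 -0.19 -0.14 0 0 38 0.087; -0.43 -0.22 -0.14 0 0 42 0.087"
}}

```text
time_s: 1.95
position: [0.5121, 0.2825, 0.3628]
tcp_rot: [[-0.525, 0.851, 0.001], [0.851, 0.525, 0.001], [0.0, 0.001, -1.0]]
force: [0.4, 1.0, 0.8]
opening: 0.997
```

```bash
python3 - <<'E'
from h import *
st(); im=bot.capture("wrist"); cv2.imwrite("pics/d_w.png",im[:,:,::-1]); print(bot.get_calibration("wrist"))
for n in ["knob","clip"]: print(n,bot.find_in(n,"wrist"))
print(plan([0.622,0.211,0.30],31.7))
E
```

```text
t 1.95 p [0.5121 0.2825 0.3628] yaw 31.66 zaxis [ 1.e-03  6.e-04 -1.e+00] F [0.42 1.02 0.79] M [-0.023 -0.026  0.003] op 86.7 q [ 17.9  19.7  77.1   0.   83.2 -13.7]
{'fx': 280.55128742037687, 'fy': 280.55128742037687, 'cx': 256.380842765589, 'cy': 187.48486790624813, 'rvec': array([-2.75326248, -0.76700363, -0.1167641 ]), 'tvec': array([-0.58802761, -0.10723754,  0.51321022])}
knob [{'point': [0.5774, 0.2442, 0.16], 'p': 0.72}]
clip []
(array([-0.1171,  0.0564,  0.0621]), array([-0.01,  0.01, -0.2 ]))
```

View pics/d_w.png

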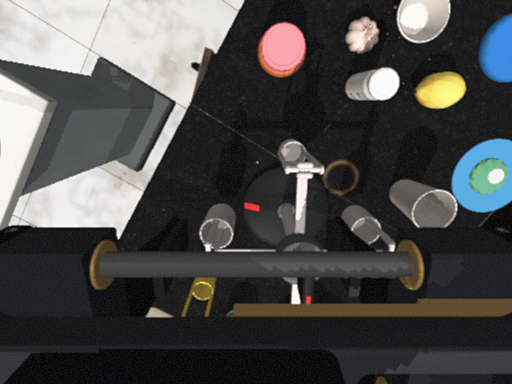

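```bash
python3 - <<'E'
from h import *
t=cv2.imread("pics/d_w.png"); cal=bot.get_calibration("wrist")
hsv=cv2.cvtColor(t,cv2.COLOR_BGR2HSV).astype(int);H,S,V=hsv[...,0],hsv[...,1],hsv[...,2]
red=((H<8)|(H>172))&(S>120)&(V>60); red[:190]=0; red[230:]=0
n,l,s,c=cv2.connectedComponentsWithStats(red.astype('uint8'))
for i in range(1,n):
    if s[i][4]<10: continue
    ys,xs=np.where(l==i); w=np.array([bp(cal,(x,y),.0205)[:2] for x,y in zip(xs,ys)]); m=w.mean(0)
    u,sv,vt=np.linalg.svd(w-m); print(s[i],m,"dir",np.degrees(np.arctan2(vt[0,1],vt[0,0])),"ext",np.ptp((w-m)@vt[0]),np.ptp((w-m)@vt[1]))
    for ax in [(0.622,0.211),(0.6243,0.2129)]: print(np.degrees(np.arctan2(*(m-ax)[::-1])),np.linalg.norm(m-ax))
c=cv2.resize(cv2.convertScaleAbs(t[130:310,180:350],alpha=2.5,beta=-20),None,fx=4,fy=4)[:600]
a=np.linspace(0,2*np.pi,80);cx,cy=0.622,0.211
for z,r,col in [(0.02,.085,(0,255,0)),(0.2,.12,(255,0,255)),(0.264,.025,(0,255,255))]:
    p=pj(cal,np.c_[cx+r*np.cos(a),cy+r*np.sin(a),0*a+z]); p=(p-[180,130]+.4)*4
    cv2.polylines(c,[p.astype(int)],True,col,1)
cv2.imwrite("pics/d2.png",c)
E
```

```text
[244 202  16  10 119] [0.56202883 0.18388769] dir 15.576250112538114 ext 0.03188040459498355 0.015516380846508294
-155.6727976565667 0.06581503050735206
-155.01906137372268 0.06869797944643602
```

View pics/d2.png

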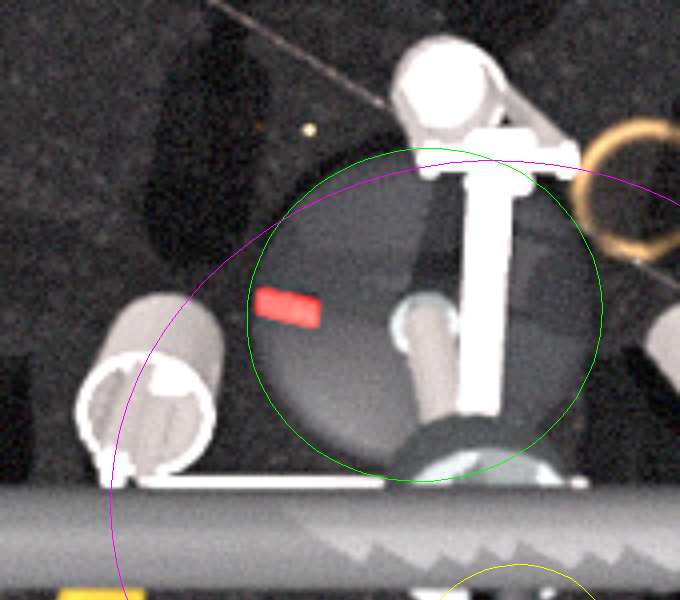

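```bash
python3 - <<'E'
from h import *
t=cv2.imread("pics/d_w.png"); cal=bot.get_calibration("wrist")
g=cv2.medianBlur(t,3).astype(float).mean(2)
c=np.clip((g[155:270,225:345]-10)*5,0,255).astype('uint8')
c=cv2.resize(c,None,fx=5,fy=5,interpolation=cv2.INTER_CUBIC)
cv2.imwrite("pics/d3.png",c)
cv2.imwrite("pics/d4.png",cv2.resize(t[195:220,235:268],None,fx=20,fy=20,interpolation=cv2.INTER_CUBIC))
E
```

```text
(no output)
```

View pics/d3.png

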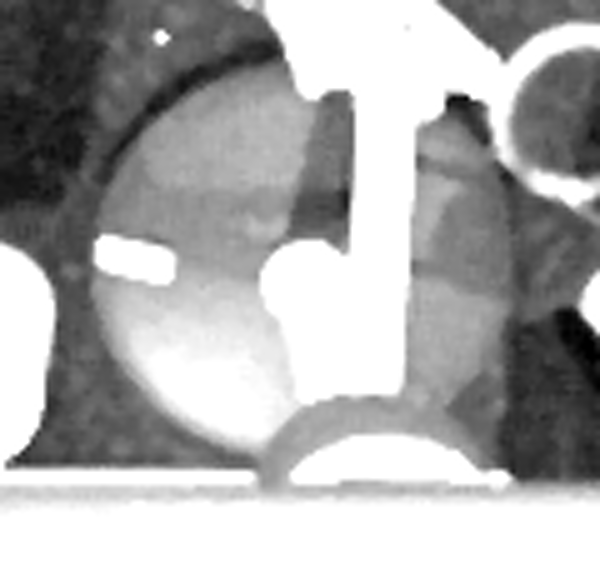

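View pics/d4.png

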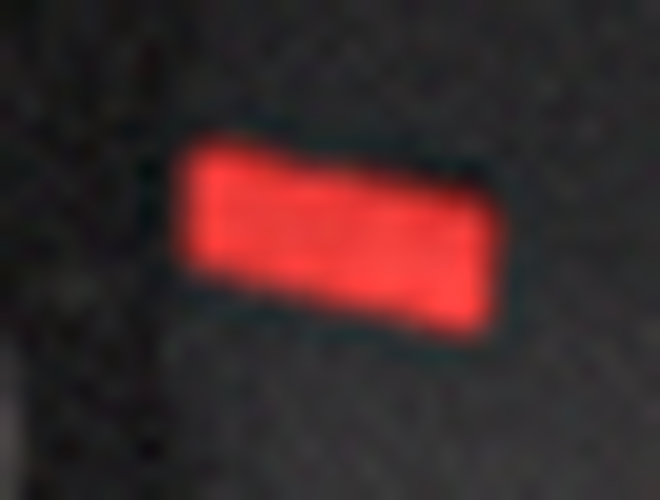

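```bash
python3 - <<'E'
from h import *
from scipy.optimize import least_squares
cal=bot.get_calibration("wrist")
f=lambda a:(225+a[0]/5-.4,155+a[1]/5-.4)
pts=[(93,270),(101,195),(143,130),(200,88),(260,65),(510,220),(513,270),(112,335),(150,395),(200,433),(250,452)]
W=np.array([bp(cal,f(p),.02)[:2] for p in pts])
r=least_squares(lambda c:np.hypot(*(W-c).T)-.085,[.62,.21],loss='soft_l1',f_scale=.002); print(r.x,r.fun.round(4))
r2=least_squares(lambda c:np.hypot(*(W-c[:2]).T)-c[2],[.62,.21,.085]); print(r2.x)
g=lambda a:(235+a[0]/20-.475,195+a[1]/20-.475)
q=np.array([bp(cal,g(p),.0205)[:2] for p in [(182,140),(498,195),(490,340),(185,265)]]);print(q)
d1=q[1]-q[0];d2=q[2]-q[3];print([np.degrees(np.arctan2(*-d[::-1])) for d in (d1,d2)],np.linalg.norm(d1),np.linalg.norm(q[3]-q[0]))
m=q.mean(0)
for ax in (r.x,r2.x[:2]): print(np.degrees(np.arctan2(*(m-ax)[::-1])),np.linalg.norm(m-ax))
E
```

```text
[0.62203354 0.21778334] [ 0.      0.0012 -0.0006 -0.0028 -0.004  -0.0096 -0.0092 -0.0017 -0.0013
 -0.0015 -0.0019]
[0.61821389 0.21494415 0.08045265]
[[0.54409343 0.18424612]
 [0.57258174 0.19519074]
 [0.57966467 0.18222927]
 [0.55079202 0.17353756]]
[np.float64(-158.98425153340165), np.float64(-163.2463054441673)] 0.030518334210164824 0.012631091909847608
-150.5762158148752 0.06917323696622486
-151.10646902694103 0.06445424568557208
```

```bash
python3 - <<'E'
from h import *
t=cv2.imread("pics/a_top.png");s=cv2.imread("pics/a_scene.png")
cv2.imwrite("pics/e1.png",cv2.resize(t[155:195,175:225],None,fx=12,fy=12,interpolation=cv2.INTER_CUBIC))
cv2.imwrite("pics/e2.png",cv2.resize(s[145:185,205:255],None,fx=12,fy=12,interpolation=cv2.INTER_CUBIC))
E
```

```text
(no output)
```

View pics/e1.png

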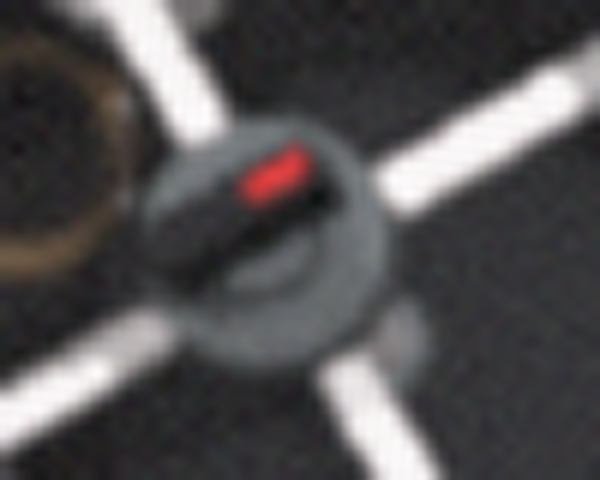

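View pics/e2.png

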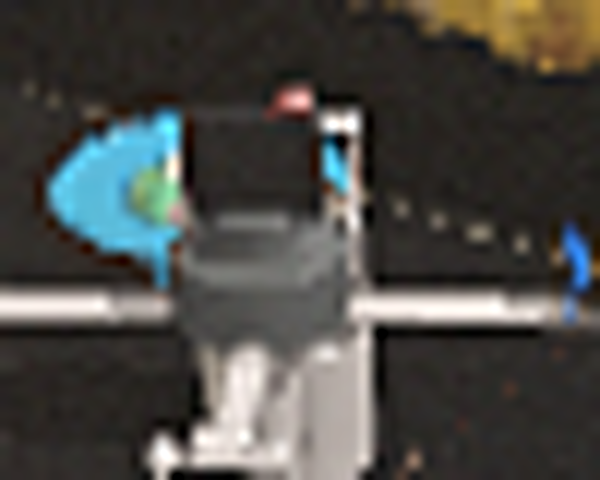

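```bash
python3 - <<'E'
from h import *
cal=bot.get_calibration("top"); f=lambda a:(175+a[0]/12-.46,155+a[1]/12-.46)
print("hub",bp(cal,f((267,243)),.216), bp(cal,f((390,243)),.216))
print("knobtop",bp(cal,f((237,205)),.264),bp(cal,f((155,245)),.264),bp(cal,f((318,160)),.264))
sc=bot.get_calibration("scene"); 
for ax in [(.622,.211),(.62,.209),(.624,.213)]:
    print(ax,"scene proj knobtop/hubtop/ hub bot", (pj(sc,[[*ax,.264],[*ax,.218],[*ax,.195]])-[205,145]+.46)*12)
    print("top", (pj(cal,[[*ax,.264],[*ax,.218]])-[175,155]+.46)*12)
E
```

```text
hub [0.62176718 0.21088901 0.216     ] [0.62204978 0.18030742 0.216     ]
knobtop [0.62323571 0.21026777 0.264     ] [0.61337962 0.22957604 0.264     ] [0.63432016 0.19119877 0.264     ]
(0.622, 0.211) scene proj knobtop/hubtop/ hub bot [[249.75975727 112.90403368]
 [258.09331318 229.96899064]
 [262.16116988 287.11188074]]
top [[233.78395728 210.07529347]
 [265.2647256  240.78575962]]
(0.62, 0.209) scene proj knobtop/hubtop/ hub bot [[250.79368848 116.54146701]
 [259.12335531 233.72573267]
 [263.18916497 290.92476937]]
top [[241.89105949 218.4135495 ]
 [273.08205302 248.82563671]]
(0.624, 0.213) scene proj knobtop/hubtop/ hub bot [[248.72900126 109.27777086]
 [257.06638391 226.22360175]
 [261.13625692 283.31042388]]
top [[225.68030375 201.74058446]
 [257.45060215 232.74917771]]
```

{"name": "apply_moves", "arguments": {
  "motion": "-0.04 0.02 0 0 0 0 0.087; -0.08 0.04 0 0 0 0 0.087; -0.117 0.0565 0 0 0 0 0.087; -0.117 0.0565 0.03 0 0 0 0.087; -0.117 0.0565 0.06 0 0 0 0.087; -0.117 0.0565 0.085 0 0 0 0.087; -0.117 0.0565 0.085 0 0 0 0.087; -0.117 0.0565 0.085 0 0 0 0.087"
}}

```text
time_s: 3.1
position: [0.6204, 0.2152, 0.2787]
tcp_rot: [[-0.528, 0.849, 0.002], [0.849, 0.528, 0.0], [-0.0, 0.002, -1.0]]
force: [0.4, -0.0, 0.4]
opening: 1.0
```

```bash
python3 - <<'E'
from h import *
st(); im=bot.capture("wrist"); cv2.imwrite("pics/f_w.png",im[:,:,::-1]); im=bot.capture("scene"); cv2.imwrite("pics/f_s.png",cv2.resize(im[130:250,170:330,::-1],None,fx=5,fy=5))
print(plan([0.622,0.211,0.232],31.6))
E
```

```text
t 3.1 p [0.6204 0.2152 0.2787] yaw 31.87 zaxis [ 1.7e-03  5.0e-04 -1.0e+00] F [ 0.44 -0.05  0.42] M [-0.021 -0.004  0.021] op 87.0 q [  9.4  29.7  73.5   0.   76.7 -22.5]
(array([-0.0038, -0.0013,  0.0473]), array([0.17, 0.06, 0.24]))
```

View pics/f_w.png

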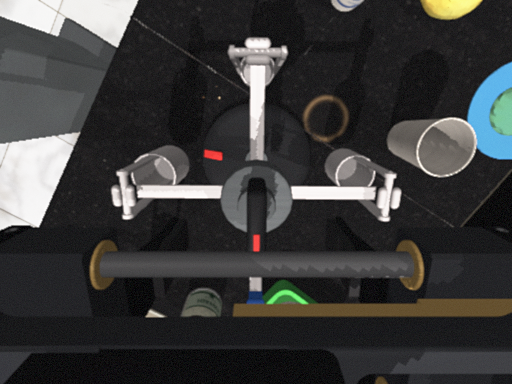

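View pics/f_s.png

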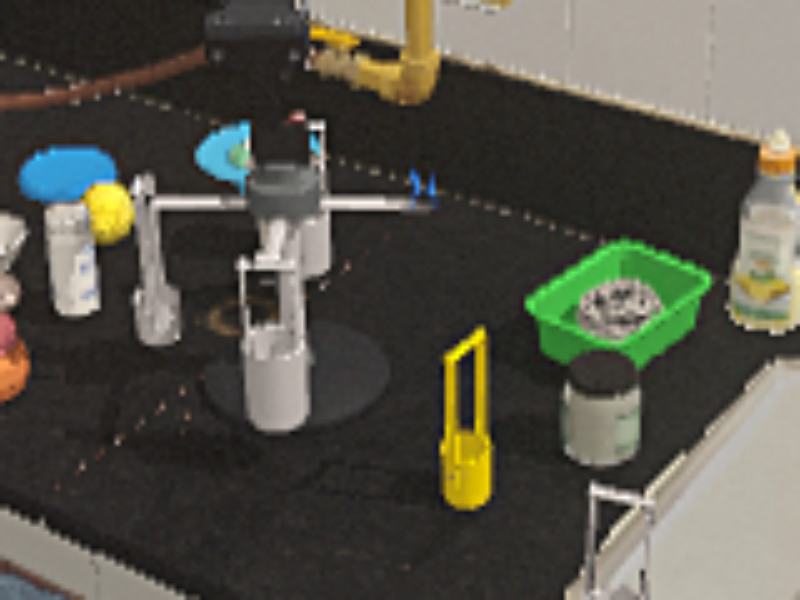

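```bash
python3 - <<'E'
from h import *
st(); t=cv2.imread("pics/f_w.png"); cal=bot.get_calibration("wrist")
print(plan([0.622,0.211,0.232],31.6))
ax=np.array([.622,.211]); a=np.linspace(0,2*np.pi,90)
c=cv2.resize(cv2.convertScaleAbs(t[80:260,170:340],alpha=2,beta=0),None,fx=4,fy=4)
for z,r,col in [(0.02,.085,(0,255,0)),(0.216,.03,(255,0,255)),(0.264,.025,(0,255,255))]:
    p=pj(cal,np.c_[ax[0]+r*np.cos(a),ax[1]+r*np.sin(a),0*a+z]); p=(p-[170,80]+.4)*4
    cv2.polylines(c,[p.astype(int)],True,col,1)
cv2.imwrite("pics/f3.png",c[:600])
hsv=cv2.cvtColor(t,cv2.COLOR_BGR2HSV).astype(int);H,S,V=hsv[...,0],hsv[...,1],hsv[...,2]
red=((H<8)|(H>172))&(S>120)&(V>60); red[:130]=0; red[255:]=0
n,l,s,cc=cv2.connectedComponentsWithStats(red.astype('uint8'))
for i in range(1,n):
    if s[i][4]<10: continue
    z=.0205 if cc[i][1]<180 else .264
    ys,xs=np.where(l==i); w=np.array([bp(cal,(x,y),z)[:2] for x,y in zip(xs,ys)]); m=w.mean(0)
    u,sv,vt=np.linalg.svd(w-m); print(cc[i],m,"dir",np.degrees(np.arctan2(vt[0,1],vt[0,0])),np.ptp((w-m)@vt[0]),np.ptp((w-m)@vt[1]),"fromaxis",np.degrees(np.arctan2(*(m-ax)[::-1])),np.linalg.norm(m-ax))
E
```

```text
t 3.2 p [0.6209 0.2149 0.2793] yaw 31.84 zaxis [ 3.1e-03  6.0e-04 -1.0e+00] F [-0.11  0.56  0.74] M [-0.041  0.062  0.008] op 87.1 q [  9.4  29.7  73.5   0.   76.7 -22.5]
(array([-0.0038, -0.0013,  0.0473]), array([0.17, 0.06, 0.24]))
[212.79569892 154.42473118] [0.56347119 0.18470224] dir 21.01150473595983 0.029749971976966716 0.01470829189917277 fromaxis -155.80499104205984 0.06416535936655454
[256.032 242.496] [0.62953883 0.20132367] dir -59.1817299722935 0.01320902263872904 0.0049643928668070495 fromaxis -52.07786437594573 0.01226643010352871
```

View pics/f3.png

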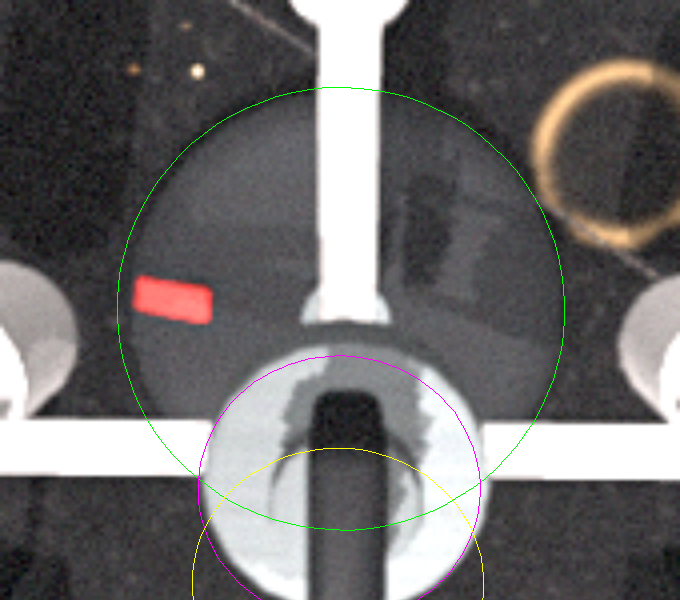

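{"name": "apply_moves", "arguments": {
  "motion": "-0.0036 0 0.01 0 0 0 0.087; -0.0036 0 0.02 0 0 0 0.087; -0.0036 0 0.03 0 0 0 0.087; -0.0036 0 0.04 0 0 0 0.087; -0.0036 0 0.047 0 0 0 0.087; -0.0036 0 0.047 0 0 0 0.04; -0.0036 0 0.047 0 0 0 0.01; -0.0036 0 0.047 0 0 0 0.005"
}}

```text
time_s: 4.2
position: [0.6224, 0.2112, 0.231]
tcp_rot: [[-0.527, 0.85, 0.001], [0.85, 0.527, 0.0], [-0.0, 0.001, -1.0]]
force: [0.2, -0.6, -0.9]
opening: 0.742
```

{"name": "apply_moves", "arguments": {
  "motion": "0 0 0 0 0 0 0.005; 0 0 0 0 0 0 0.005; 0 0 0 0 0 0 0.005; 0 0 0 0 0 0 0.005; 0 0 0 0 0 0 0.005; 0 0 0 0 0 0 0.005; 0 0 0 0 0 0 0.005; 0 0 0 0 0 0 0.005"
}}

```text
time_s: 5.2
position: [0.6226, 0.2114, 0.2305]
tcp_rot: [[-0.527, 0.85, 0.001], [0.85, 0.527, 0.001], [-0.0, 0.001, -1.0]]
force: [2.6, 1.1, -1.6]
opening: 0.161
```

```bash
python3 - <<'E'
from h import *
st(); im=bot.capture("wrist"); cv2.imwrite("pics/g_w.png",im[:,:,::-1])
E
```

```text
t 5.2 p [0.6226 0.2114 0.2305] yaw 31.79 zaxis [ 1.e-03  6.e-04 -1.e+00] F [ 2.6  1.1 -1.6] M [ 0.175 -0.257 -0.118] op 14.0 q [  9.   32.3  76.6   0.   71.  -22.8]
```

View pics/g_w.png

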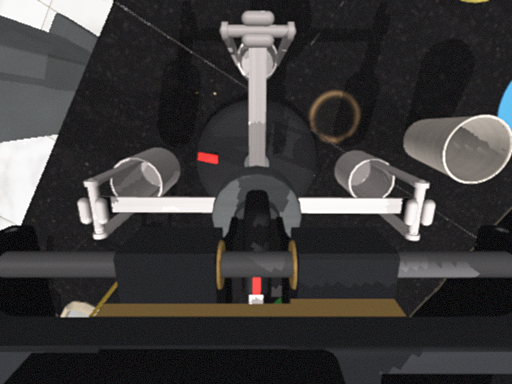

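```bash
python3 - <<'E'
from h import *
cal=bot.get_calibration("top"); t=cv2.imread("pics/a_top.png")
# glass in top crop c1: base/near edge region; upper rim & base
f=lambda a:(145+a[0]/5-.4,125+a[1]/5-.4)
for a in [(110,55),(150,35),(105,82),(60,20)]:
    for z in (0,.1): 
        w=bp(cal,f(a),z); print(a,z,w[:2].round(3),np.hypot(*(w[:2]-[.622,.211])).round(3))
cv2.imwrite("pics/g2.png",cv2.resize(t[100:200,130:230],None,fx=6,fy=6,interpolation=cv2.INTER_CUBIC))
w=cv2.imread("pics/g_w.png");cal=bot.get_calibration("wrist")
for uv in [(420,140),(455,170),(515,150),(480,180)]:
    print(uv,[(bp(cal,uv,z)[:2].round(3),np.hypot(*(bp(cal,uv,z)[:2]-[.622,.211])).round(3)) for z in (0,.1)])
E
```

```text
(110, 55) 0 [0.796 0.358] 0.228
(110, 55) 0.1 [0.77  0.334] 0.193
(150, 35) 0 [0.811 0.331] 0.223
(150, 35) 0.1 [0.784 0.308] 0.189
(105, 82) 0 [0.776 0.361] 0.215
(105, 82) 0.1 [0.752 0.337] 0.181
(60, 20) 0 [0.821 0.395] 0.271
(60, 20) 0.1 [0.794 0.368] 0.233
(420, 140) [(array([0.801, 0.357]), np.float64(0.231)), (array([0.745, 0.336]), np.float64(0.176))]
(455, 170) [(array([0.872, 0.351]), np.float64(0.286)), (array([0.798, 0.332]), np.float64(0.214))]
(515, 150) [(array([0.924, 0.416]), np.float64(0.365)), (array([0.837, 0.381]), np.float64(0.274))]
(480, 180) [(array([0.913, 0.359]), np.float64(0.326)), (array([0.829, 0.338]), np.float64(0.243))]
```

View pics/g2.png

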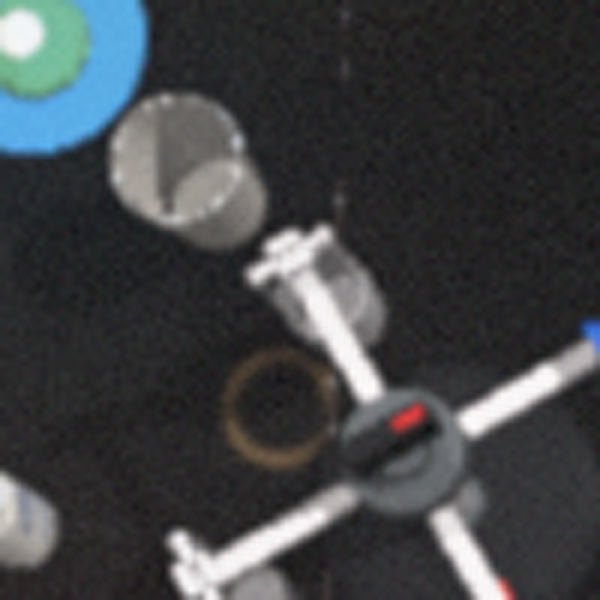

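{"name": "apply_moves", "arguments": {
  "motion": "0 0 0 0 0 6 0.005; 0 0 0 0 0 14 0.005; 0 0 0 0 0 22 0.005; 0 0 0 0 0 30 0.005; 0 0 0 0 0 38 0.005; 0 0 0 0 0 46 0.005; 0 0 0 0 0 52 0.005; 0 0 0 0 0 56 0.005"
}}

```text
time_s: 6.25
position: [0.6205, 0.2113, 0.2305]
tcp_rot: [[0.411, 0.912, -0.004], [0.912, -0.411, -0.0], [-0.002, -0.003, -1.0]]
force: [-1.9, 1.3, 1.1]
opening: 0.157
```

```bash
python3 - <<'E'
from h import *
st(); im=bot.capture("top"); cv2.imwrite("pics/h_t.png",cv2.resize(im[125:245,145:265,::-1],None,fx=5,fy=5,interpolation=cv2.INTER_CUBIC))
im=bot.capture("wrist"); cv2.imwrite("pics/h_w.png",im[:,:,::-1])
E
```

```text
t 6.25 p [0.6205 0.2113 0.2305] yaw -24.28 zaxis [-3.5e-03 -3.0e-04 -1.0e+00] F [-1.86  1.25  1.05] M [0.063 0.24  0.121] op 13.7 q [ 9.  32.3 76.7  0.  71.2 33.3]
```

View pics/h_t.png

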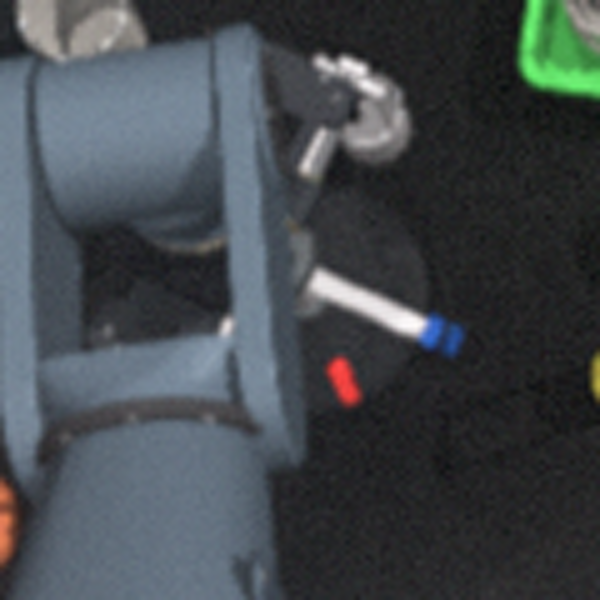

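View pics/h_w.png

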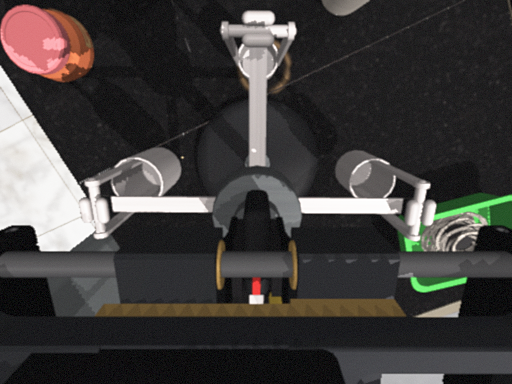

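```bash
python3 - <<'E'
from h import *
cal=bot.get_calibration("top"); im=bot.capture("top"); t=np.ascontiguousarray(im[:,:,::-1]); cv2.imwrite("pics/h_top.png",t)
hsv=cv2.cvtColor(t,cv2.COLOR_BGR2HSV).astype(int);H,S,V=hsv[...,0],hsv[...,1],hsv[...,2]
w=np.where(((H<10)|(H>170))&(S>80),S,0)[190:212,205:222]
red=((H<10)|(H>170))&(S>100);blue=(abs(H-112)<12)&(S>120)&(V>50)
for nm,m,z,(v0,v1,u0,u1) in [("mark",red,.0205,(190,212,205,222)),("blue",blue,.205,(180,205,225,245))]:
    ys,xs=np.where(m[v0:v1,u0:u1]); xs=xs+u0;ys=ys+v0
    w=np.array([bp(cal,(x,y),z)[:2] for x,y in zip(xs,ys)]); mm=w.mean(0)
    vt=np.linalg.svd(w-mm)[2]
    print(nm,len(xs),xs.mean(),ys.mean(),mm,"pca",np.degrees(np.arctan2(vt[0,1],vt[0,0])))
    for ax in [(.622,.211),(.623,.212),(.621,.210)]: print(np.degrees(np.arctan2(*(mm-ax)[::-1])),np.hypot(*(mm-ax)))
E
```

```text
mark 55 213.34545454545454 200.9090909090909 [0.56292802 0.18431828] pca -155.05992751369544
-155.6921867610121 0.0648183074350537
-155.2593158183469 0.06614318088989217
-156.14309553446967 0.06349728796773353
blue 54 233.05555555555554 192.1851851851852 [0.57187339 0.10261405] pca -131.04840696342552
-114.81971942263858 0.1194160421305872
-115.05122399402191 0.12074442530132679
-114.58301036875048 0.1180896523617572
```

{"name": "apply_moves", "arguments": {
  "motion": "0 0 0 0 0 6 0.005; 0 0 0 0 0 14 0.005; 0 0 0 0 0 22 0.005; 0 0 0 0 0 30 0.005; 0 0 0 0 0 36 0.005; 0 0 0 0 0 41 0.005; 0 0 0 0 0 41 0.005; 0 0 0 0 0 41 0.005"
}}

```text
time_s: 7.4
position: [0.6194, 0.2124, 0.2305]
tcp_rot: [[0.907, 0.421, -0.006], [0.421, -0.907, 0.002], [-0.005, -0.004, -1.0]]
force: [-6.5, 2.4, 3.0]
opening: 0.157
```

```bash
python3 - <<'E'
from h import *
cal=bot.get_calibration("top"); im=bot.capture("top"); t=np.ascontiguousarray(im[:,:,::-1]); st()
cv2.imwrite("pics/i_t.png",cv2.resize(t[125:245,145:265],None,fx=5,fy=5,interpolation=cv2.INTER_CUBIC))
hsv=cv2.cvtColor(t,cv2.COLOR_BGR2HSV).astype(int);H,S,V=hsv[...,0],hsv[...,1],hsv[...,2]
blue=(abs(H-112)<12)&(S>120)&(V>50); blue[:190]=0;blue[240:]=0;blue[:,:195]=0;blue[:,250:]=0
ys,xs=np.where(blue); w=np.array([bp(cal,(x,y),.205)[:2] for x,y in zip(xs,ys)]); mm=w.mean(0); print(len(xs),xs.mean(),ys.mean(),mm)
for ax in [(.622,.211),(.623,.212),(.621,.210)]: print(np.degrees(np.arctan2(*(mm-ax)[::-1])),np.hypot(*(mm-ax)))
E
```

```text
t 7.45 p [0.6194 0.2123 0.2304] yaw -65.12 zaxis [-0.0057  0.0016 -1.    ] F [-7.51  3.37  3.32] M [ 0.404  0.881 -0.153] op 13.6 q [ 9.1 32.2 76.8  0.2 71.3 74.2]
55 212.27272727272728 211.87272727272727 [0.51231309 0.16334883]
-156.51847656512828 0.11959034800155531
-156.27265614854193 0.12090710271947443
-156.76976573418548 0.11827584361250046
```

View pics/i_t.png

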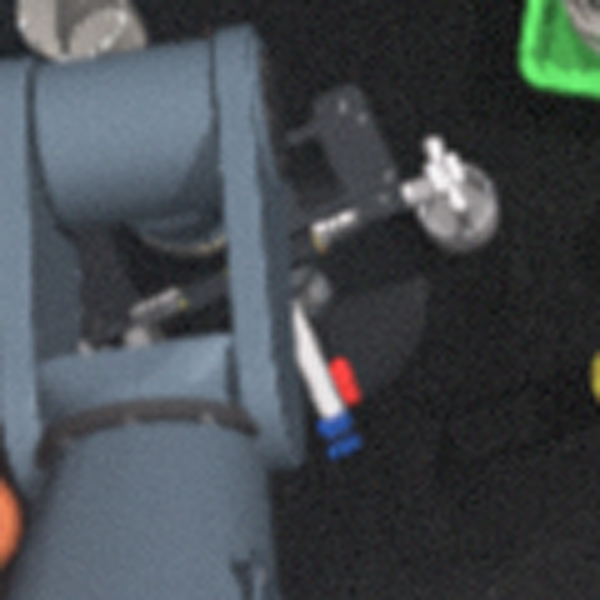

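{"name": "apply_moves", "arguments": {
  "motion": "0 0 0 0 0 0 0.03; 0 0 0 0 0 0 0.05; 0 0 0 0 0 0 0.07; 0 0 -0.005 0 0 0 0.087; 0 0 -0.02 0 0 0 0.087; 0 0 -0.05 0 0 0 0.087; 0 0 -0.09 0 0 0 0.087; 0 0 -0.11 0 0 0 0.087"
}}

```text
time_s: 8.45
position: [0.6234, 0.2113, 0.3448]
tcp_rot: [[0.908, 0.419, 0.006], [0.419, -0.908, 0.001], [0.006, 0.002, -1.0]]
force: [-0.0, -0.3, 0.2]
opening: 0.966
```

```bash
python3 - <<'E'
from h import *
st(); im=bot.capture("wrist"); cv2.imwrite("pics/j_w.png",im[:,:,::-1])
print(plan([0.52,-0.10,0.34],-77.4))
E
```

```text
t 8.45 p [0.6234 0.2113 0.3448] yaw -65.2 zaxis [ 6.2e-03  9.0e-04 -1.0e+00] F [-0.01 -0.27  0.16] M [-0.112  0.119  0.019] op 84.0 q [ 9.  27.  68.  -0.  84.6 74.2]
(array([-0.2255,  0.239 ,  0.0056]), array([ 0.1 , -0.59, 12.2 ]))
```

View pics/j_w.png

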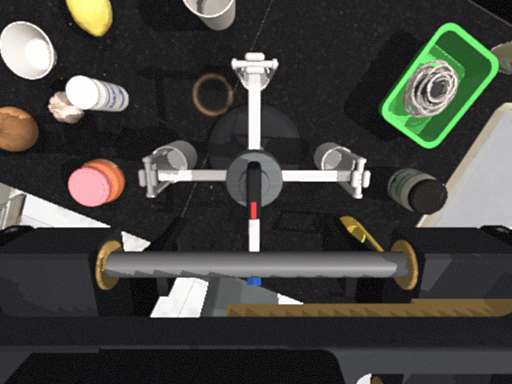

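```bash
python3 - <<'E'
from h import *
print(plan([0.39,-0.219,0.30],-77.4))
E
```

```text
(array([-0.3938,  0.2923,  0.0441]), array([ 0.1 , -0.59, 12.2 ]))
```

{"name": "apply_moves", "arguments": {
  "motion": "-0.049 0.036 0 0 0 2 0.087; -0.098 0.073 0 0 0 4 0.087; -0.147 0.109 0 0 0 6 0.087; -0.196 0.146 0.01 0 0 8 0.087; -0.246 0.182 0.02 0 0 10 0.087; -0.295 0.219 0.03 0 0 12 0.087; -0.344 0.256 0.04 0 0 12 0.087; -0.394 0.292 0.045 0 0 12 0.087"
}}

```text
time_s: 9.5
position: [0.3858, -0.2208, 0.2956]
tcp_rot: [[0.975, 0.222, 0.001], [0.222, -0.975, -0.001], [0.001, 0.001, -1.0]]
force: [1.3, -0.6, 0.4]
opening: 1.003
```

```bash
python3 - <<'E'
from h import *
im=bot.capture("wrist"); st(); cv2.imwrite("pics/k_w.png",im[:,:,::-1])
for n in ["dipper","dipper_bar"]: print(n,bot.find_in(n,"wrist"))
cal=bot.get_calibration("top");im=bot.capture("top"); t=np.ascontiguousarray(im[:,:,::-1]); cv2.imwrite("pics/k_t.png",cv2.resize(t[125:245,145:265],None,fx=5,fy=5,interpolation=cv2.INTER_CUBIC))
hsv=cv2.cvtColor(t,cv2.COLOR_BGR2HSV).astype(int);H,S,V=hsv[...,0],hsv[...,1],hsv[...,2]
blue=(abs(H-112)<12)&(S>120)&(V>50); blue[:190]=0;blue[240:]=0;blue[:,:195]=0;blue[:,250:]=0
ys,xs=np.where(blue); w=np.array([bp(cal,(x,y),.205)[:2] for x,y in zip(xs,ys)]); mm=w.mean(0); print(len(xs),xs.mean(),ys.mean(),mm)
for ax in [(.622,.211),(.623,.212)]: print(np.degrees(np.arctan2(*(mm-ax)[::-1])),np.hypot(*(mm-ax)))
E
```

```text
t 9.55 p [ 0.3825 -0.2276  0.2952] yaw -77.53 zaxis [-0.0033 -0.0063 -1.    ] F [-2.05 -2.85 -0.19] M [-0.185  0.227  0.001] op 87.2 q [-44.9  10.7 101.   -0.4  68.1  32.8]
dipper [{'point': [0.4275, -0.4119, 0.0457], 'p': 0.56}, {'point': [0.546, -0.0192, 0.0284], 'p': 0.55}]
dipper_bar [{'point': [0.4278, -0.4096, 0.05], 'p': 0.74}, {'point': [0.4632, -0.201, 0.0516], 'p': 0.7}, {'point': [0.5438, -0.0184, 0.0302], 'p': 0.69}]
55 212.23636363636365 211.78181818181818 [0.51258255 0.16346405]
-156.5176676964826 0.11929729958674688
-156.27125886520332 0.12061406425145973
```

View pics/k_w.png

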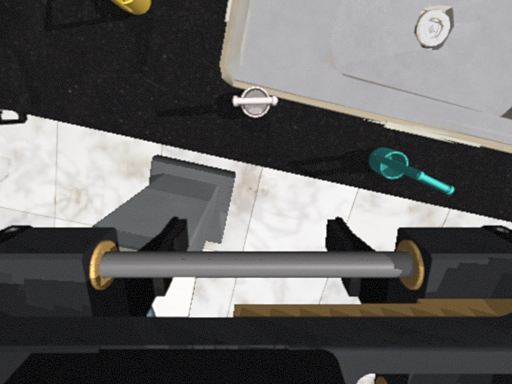

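View pics/k_t.png

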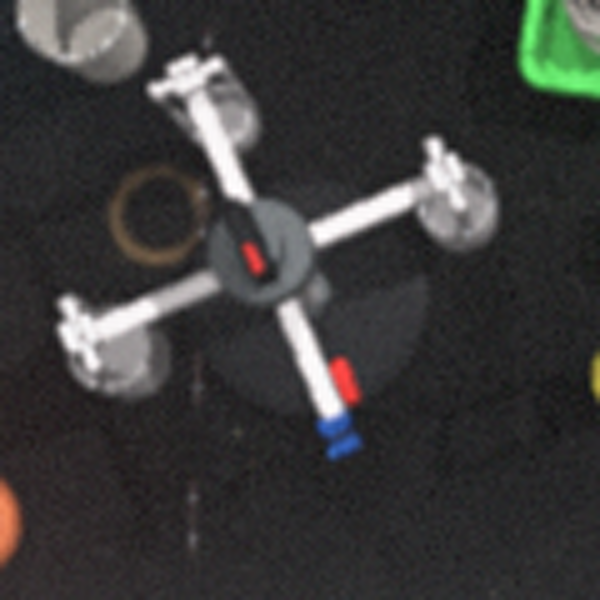

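```bash
python3 - <<'E'
from h import *
cal=bot.get_calibration("wrist"); s0=bot.read_state(); im=bot.capture("wrist"); st(); t=im[:,:,::-1]
cv2.imwrite("pics/l_w.png",cv2.resize(t[60:150,200:320],None,fx=6,fy=6,interpolation=cv2.INTER_CUBIC)); print(s0["position"])
import pickle; pickle.dump(cal,open("cal_l.pkl","wb"))
E
```

```text
t 9.75 p [ 0.3869 -0.2191  0.2957] yaw -77.27 zaxis [ 6.e-04  4.e-04 -1.e+00] F [-0.2   0.44  0.09] M [-0.112  0.127  0.015] op 86.9 q [-44.   10.7 101.    0.   68.3  33.3]
[ 0.3864303  -0.22013317  0.29570084]
```

View pics/l_w.png

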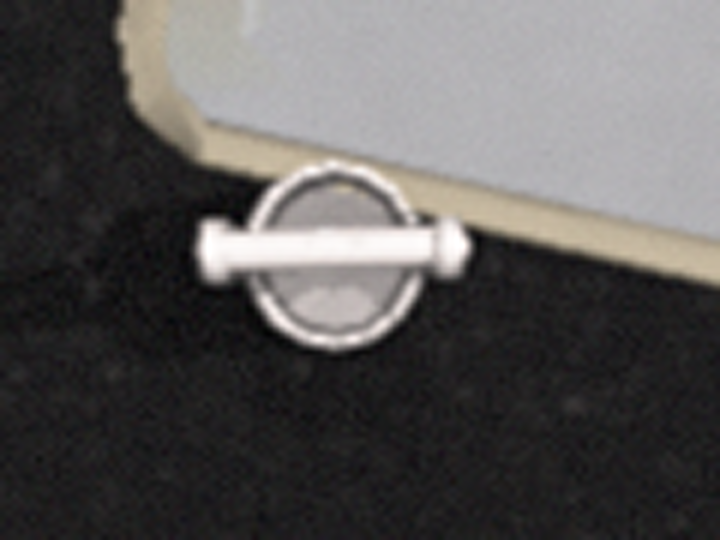

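```bash
python3 - <<'E'
from h import *
import pickle; cal=pickle.load(open("cal_l.pkl","rb"))
f=lambda a:(200+a[0]/6-.42,60+a[1]/6-.42)
A=bp(cal,f((198,249)),.149);B=bp(cal,f((470,247)),.149);print(A,B,np.linalg.norm(A-B),np.degrees(np.arctan2(*(B-A)[1::-1])))
print("mid",(A+B)/2,"cup",bp(cal,f((336,256)),.05)); m=(A+B)/2
print(plan([*m[:2],0.110],-77.3)); st()
E
```

```text
[ 0.4614899  -0.17862741  0.149     ] [ 0.47217628 -0.22511762  0.149     ] 0.047702602822177115 -77.05469904617912
mid [ 0.46683309 -0.20187251  0.149     ] cup [ 0.46651607 -0.20197535  0.05      ]
(array([0.0816, 0.0009, 0.1858]), array([-0.01, -0.04,  0.03]))
t 9.75 p [ 0.3869 -0.2191  0.2957] yaw -77.27 zaxis [ 6.e-04  4.e-04 -1.e+00] F [-0.2   0.44  0.09] M [-0.112  0.127  0.015] op 86.9 q [-44.   10.7 101.    0.   68.3  33.3]
```

{"name": "apply_moves", "arguments": {
  "motion": "0.04 0.0 0 0 0 0 0.087; 0.082 0.001 0 0 0 0 0.087; 0.082 0.001 0 0 0 0 0.087; 0.082 0.001 0.05 0 0 0 0.087; 0.082 0.001 0.09 0 0 0 0.087; 0.082 0.001 0.12 0 0 0 0.087; 0.082 0.001 0.12 0 0 0 0.087; 0.082 0.001 0.12 0 0 0 0.087"
}}

```text
time_s: 10.75
position: [0.4678, -0.2017, 0.1766]
tcp_rot: [[0.975, 0.223, 0.001], [0.223, -0.975, -0.001], [0.001, 0.001, -1.0]]
force: [0.4, 0.6, -0.3]
opening: 0.997
```

```bash
python3 - <<'E'
from h import *
im=bot.capture("wrist"); st(); cv2.imwrite("pics/m_w.png",im[:,:,::-1])
im=bot.capture("scene"); cv2.imwrite("pics/m_s.png",cv2.resize(im[190:280,240:360,::-1],None,fx=6,fy=6))
print(plan([0.4667,-0.2020,0.110],-77.2))
E
```

```text
t 10.8 p [ 0.4681 -0.2021  0.177 ] yaw -77.15 zaxis [ 0.0023 -0.0017 -1.    ] F [-0.23  0.68  0.61] M [-0.105  0.153  0.006] op 87.3 q [-35.9  25.1 101.3  -0.   53.4  41.2]
(array([-0.0014, -0.0008,  0.0671]), array([ 0.15, -0.12,  0.04]))
```

View pics/m_w.png

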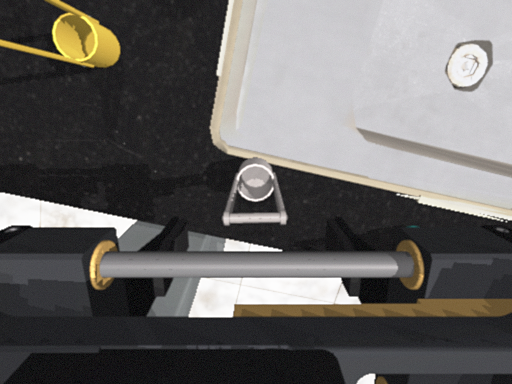

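View pics/m_s.png

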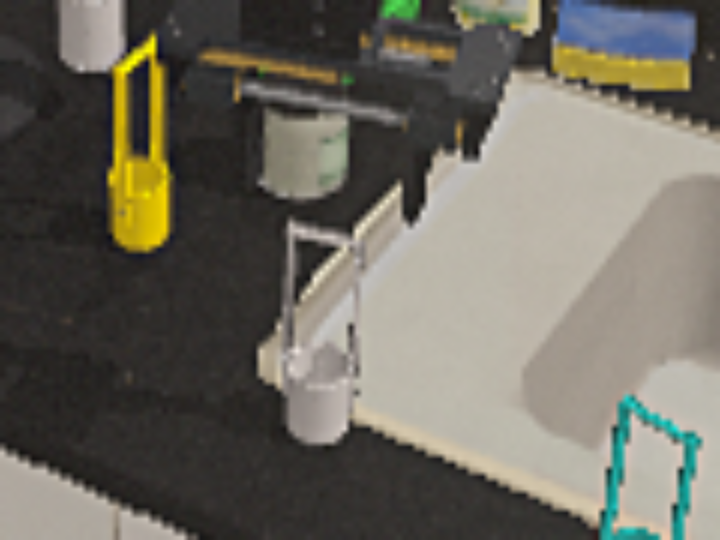

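{"name": "apply_moves", "arguments": {
  "motion": "-0.001 -0.001 0.02 0 0 0 0.087; -0.001 -0.001 0.04 0 0 0 0.087; -0.001 -0.001 0.055 0 0 0 0.087; -0.001 -0.001 0.067 0 0 0 0.087; -0.001 -0.001 0.067 0 0 0 0.087; -0.001 -0.001 0.067 0 0 0 0.07; -0.001 -0.001 0.067 0 0 0 0.055; -0.001 -0.001 0.067 0 0 0 0.045"
}}

```text
time_s: 11.85
position: [0.4662, -0.2014, 0.1089]
tcp_rot: [[0.975, 0.222, 0.001], [0.222, -0.975, -0.001], [0.001, 0.001, -1.0]]
force: [-0.0, 0.2, -0.1]
opening: 0.748
```

{"name": "apply_moves", "arguments": {
  "motion": "0 0 0 0 0 0 0.03; 0 0 0 0 0 0 0.03; 0 0 0 0 0 0 0.03; 0 0 0 0 0 0 0.03; 0 0 0 0 0 0 0.03; 0 0 0 0 0 0 0.03; 0 0 0 0 0 0 0.03; 0 0 0 0 0 0 0.03"
}}

```text
time_s: 12.85
position: [0.466, -0.2012, 0.1087]
tcp_rot: [[0.975, 0.221, 0.0], [0.221, -0.975, -0.0], [0.0, 0.0, -1.0]]
force: [-0.6, 0.3, 4.6]
opening: 0.512
```

```bash
python3 - <<'E'
from h import *
im=bot.capture("wrist"); st(); cv2.imwrite("pics/n_w.png",im[:,:,::-1])
im=bot.capture("scene"); cv2.imwrite("pics/n_s.png",cv2.resize(im[190:280,240:360,::-1],None,fx=6,fy=6))
E
```

```text
t 12.9 p [ 0.466  -0.2012  0.1087] yaw -77.21 zaxis [ 3.e-04 -1.e-04 -1.e+00] F [-1.12  0.84  4.99] M [ 0.153  0.286 -0.056] op 44.3 q [-36.   31.4 104.8   0.   43.8  41.2]
```

View pics/n_w.png

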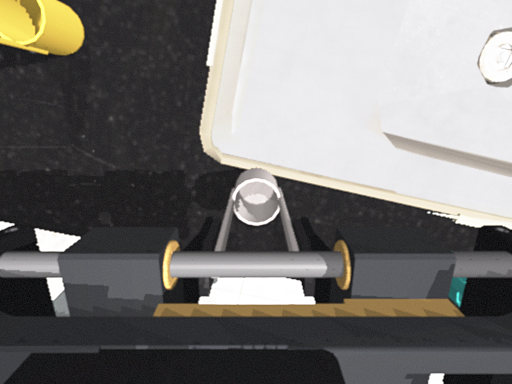

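View pics/n_s.png

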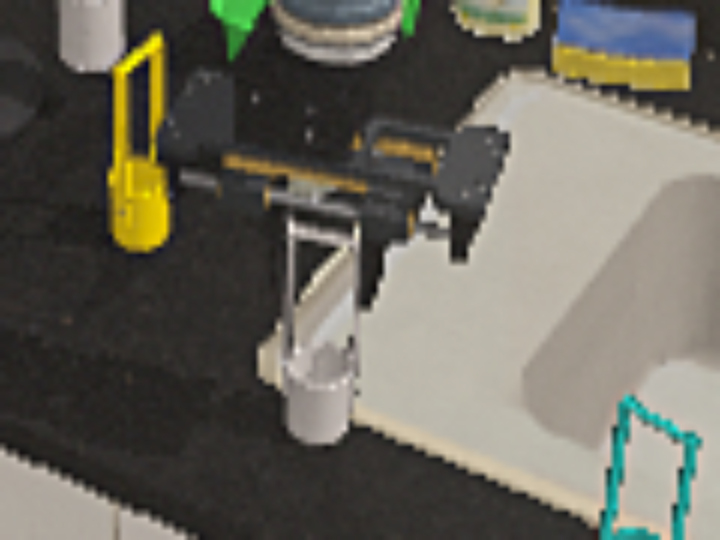

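{"name": "apply_moves", "arguments": {
  "motion": "0 0 -0.01 0 0 0 0.03; 0 0 -0.03 0 0 0 0.03; 0 0 -0.06 0 0 0 0.03; 0 0 -0.1 0 0 0 0.03; 0 0 -0.14 0 0 0 0.03; 0 0 -0.17 0 0 0 0.03; 0 0 -0.17 0 0 0 0.03; 0 0 -0.17 0 0 0 0.03"
}}

```text
time_s: 13.95
position: [0.465, -0.2007, 0.2773]
tcp_rot: [[0.975, 0.221, -0.002], [0.221, -0.975, 0.001], [-0.002, -0.002, -1.0]]
force: [-0.0, 0.2, -1.5]
opening: 0.517
```

```bash
python3 - <<'E'
from h import *
im=bot.capture("wrist"); st(); cv2.imwrite("pics/o_w.png",im[:,:,::-1])
im=bot.capture("scene"); cv2.imwrite("pics/o_s.png",cv2.resize(im[150:280,240:360,::-1],None,fx=4,fy=4))
ax=np.array([.6225,.2115]); d=np.array([np.cos(np.radians(-155.7)),np.sin(np.radians(-155.7))])
print(ax+.12*d,ax+.23*d,plan([*(ax+.23*d),0.26],-65.7))
E
```

```text
t 14.0 p [ 0.4648 -0.2005  0.2769] yaw -77.21 zaxis [-0.003  0.002 -1.   ] F [-0.46  0.11 -0.49] M [-0.099  0.154 -0.023] op 44.6 q [-36.   17.3  94.8  -0.   68.1  41.2]
[0.51313161 0.16211828] [0.41287725 0.1168517 ] (array([ 0.0196, -0.321 ,  0.0176]), array([ -0.18,   0.13, -11.51]))
```

View pics/o_s.png

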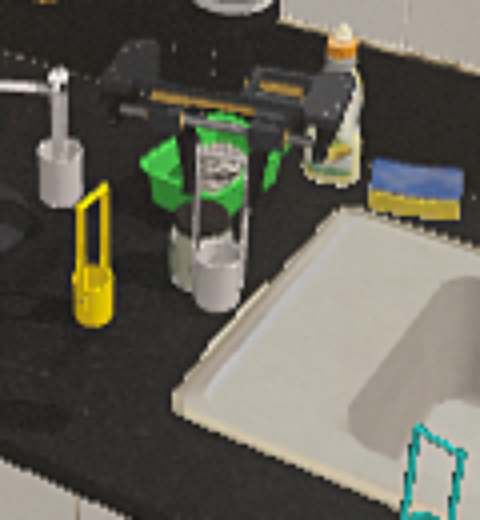

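{"name": "apply_moves", "arguments": {
  "motion": "0 -0.03 0 0 0 -1 0.03; 0.004 -0.075 0 0 0 -3 0.03; 0.008 -0.125 0 0 0 -5 0.03; 0.012 -0.175 0 0 0 -7 0.03; 0.016 -0.225 0 0 0 -9 0.03; 0.02 -0.275 0 0 0 -11 0.03; 0.02 -0.31 0.005 0 0 -11.5 0.03; 0.02 -0.321 0.01 0 0 -11.5 0.03"
}}

```text
time_s: 15.05
position: [0.4128, 0.1177, 0.2672]
tcp_rot: [[0.91, 0.414, -0.003], [0.414, -0.91, -0.0], [-0.003, -0.001, -1.0]]
force: [0.2, -1.4, -0.4]
opening: 0.516
```

{"name": "apply_moves", "arguments": {
  "motion": "0 0 0 0 0 0 0.03; 0 0 0 0 0 0 0.03; 0 0 0 0 0 0 0.03; 0 0 0 0 0 0 0.03; 0 0 0 0 0 0 0.03; 0 0 0 0 0 0 0.03; 0 0 0 0 0 0 0.03; 0 0 0 0 0 0 0.03"
}}

```text
time_s: 16.05
position: [0.4143, 0.1163, 0.2685]
tcp_rot: [[0.911, 0.412, 0.0], [0.412, -0.911, -0.0], [0.0, 0.0, -1.0]]
force: [-0.5, 0.6, -1.6]
opening: 0.51
```

```bash
python3 - <<'E'
from h import *
cal=bot.get_calibration("wrist"); im=bot.capture("wrist"); st(); cv2.imwrite("pics/p_w.png",im[:,:,::-1])
import pickle; pickle.dump(cal,open("cal_p.pkl","wb"))
im=bot.capture("scene"); cv2.imwrite("pics/p_s.png",cv2.resize(im[130:250,170:290,::-1],None,fx=5,fy=5))
im=bot.capture("top"); cv2.imwrite("pics/p_t.png",cv2.resize(im[130:250,165:285,::-1],None,fx=5,fy=5))
E
```

```text
t 16.1 p [0.4143 0.1163 0.2685] yaw -65.69 zaxis [-0. -0. -1.] F [ 0.07 -0.45 -1.47] M [-0.038  0.118 -0.004] op 44.4 q [  0.7  11.4 105.1  -0.   63.5  66.4]
```

View pics/p_w.png

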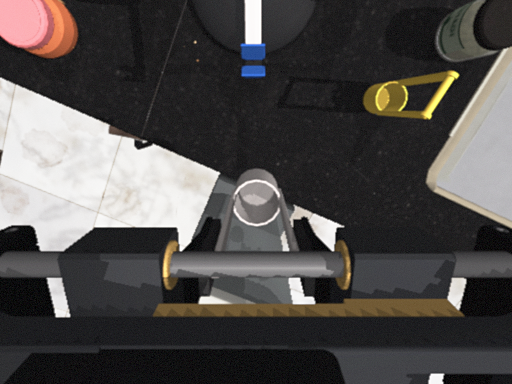

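View pics/p_s.png

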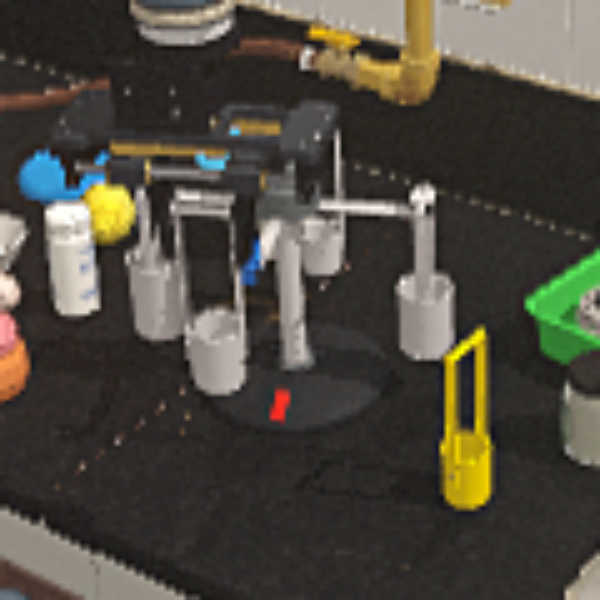

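View pics/p_t.png

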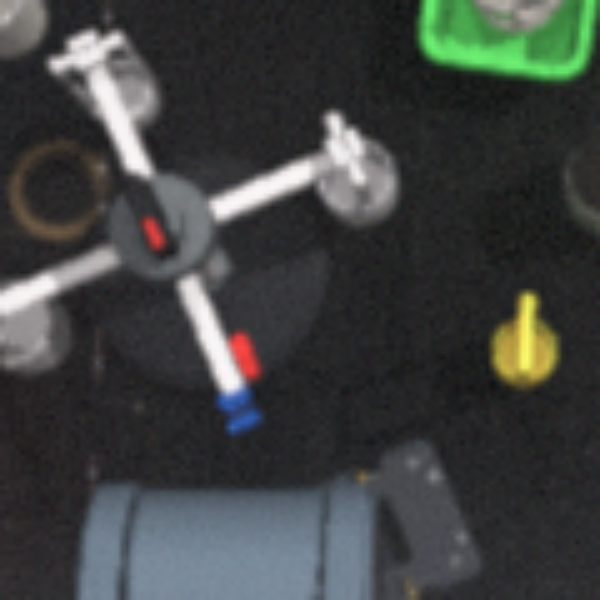

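```bash
python3 - <<'E'
from h import *
import pickle; cal=pickle.load(open("cal_p.pkl","rb")); t=cv2.imread("pics/p_w.png")
hsv=cv2.cvtColor(t,cv2.COLOR_BGR2HSV).astype(int);H,S,V=hsv[...,0],hsv[...,1],hsv[...,2]
blue=(abs(H-112)<12)&(S>120)&(V>40); blue[100:]=0
n,l,s,c=cv2.connectedComponentsWithStats(blue.astype('uint8'))
R=bot.read_state()["tcp_rot"];p=bot.read_state()["position"]
for i in range(1,n):
    if s[i][4]<20: continue
    w=bp(cal,c[i],.208); print(s[i],c[i].round(1),w,"tool",(R.T@(w-p)).round(4))
m=[]
# arm center line rows 10..40
g=t.astype(int).mean(2)
for v in (5,15,25,35):
    xs=np.where(g[v,230:280]>150)[0]+230; w=bp(cal,(xs.mean(),v),.193); m.append(w); print(v,xs.mean(),len(xs),w)
d=m[-1]-m[0]; print(np.degrees(np.arctan2(d[1],d[0])))
cv2.imwrite("pics/p2.png",cv2.resize(t[0:110,190:320],None,fx=5,fy=5,interpolation=cv2.INTER_CUBIC))
cup=bp(cal,(257,202),.2685+.0383-.097); print("cup tool",R.T@(cup-p))
E
```

```text
[240  43  26  18 396] [252.6  51.4] [0.51867125 0.16514969 0.208     ] tool [ 0.1152 -0.0016  0.0605]
[241  65  25  14 319] [253.   71.1] [0.50666537 0.1595271  0.208     ] tool [ 0.102  -0.0014  0.0605]
5 252.5 16 [0.54949398 0.17923843 0.193     ]
15 252.5 16 [0.54351603 0.17657168 0.193     ]
25 252.5 16 [0.53743128 0.17385729 0.193     ]
35 252.5 16 [0.53123682 0.17109395 0.193     ]
-155.9584530133213
cup tool [0.00047246 0.00155055 0.05867416]
```

View pics/p2.png

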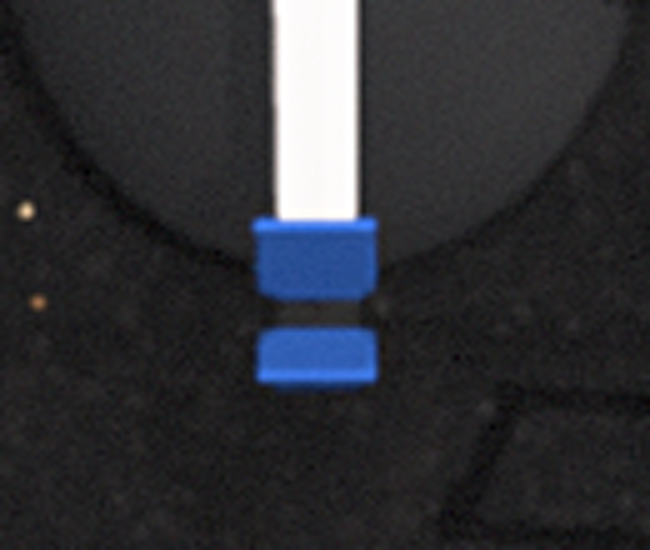

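```bash
python3 - <<'E'
from h import *
import pickle; cal=pickle.load(open("cal_p.pkl","rb"))
s=bot.read_state();R=s["tcp_rot"];p=s["position"]
A=bp(cal,(253.0,44.4-.4),.213);B=bp(cal,(253.0,76.4-.4),.213)
for w in (A,B,(A+B)/2): print(w,(R.T@(w-p)).round(4))
d=np.array([np.cos(np.radians(-155.7)),np.sin(np.radians(-155.7))]); w=[.6225,.2115]+.12*d; print("model",R.T@(np.r_[w,.195]-p),np.linalg.norm(((A+B)/2)[:2]-[.6225,.2115]))
E
```

```text
[0.52235579 0.16644768 0.213     ] [ 0.1191 -0.0013  0.0555]
[0.50318391 0.15788362 0.213     ] [ 0.0981 -0.0013  0.0555]
[0.51276985 0.16216565 0.213     ] [ 0.1086 -0.0013  0.0555]
model [ 0.10894371 -0.00110622  0.07347368] 0.12031036987695765
```

{"name": "apply_moves", "arguments": {
  "motion": "0 -0.0012 0.02 0 0 0 0.03; 0 -0.0012 0.04 0 0 0 0.03; 0 -0.0012 0.06 0 0 0 0.03; 0 -0.0012 0.075 0 0 0 0.03; 0 -0.0012 0.0785 0 0 0 0.03; 0.02 -0.0012 0.0785 0 0 0 0.03; 0.04 -0.0012 0.0785 0 0 0 0.03; 0.05 -0.0012 0.0785 0 0 0 0.03"
}}

```text
time_s: 17.2
position: [0.4609, 0.1382, 0.1906]
tcp_rot: [[0.911, 0.412, 0.002], [0.412, -0.911, 0.0], [0.002, 0.001, -1.0]]
force: [0.2, 0.7, -0.9]
opening: 0.509
```

```bash
python3 - <<'E'
from h import *
cal=bot.get_calibration("wrist"); im=bot.capture("wrist"); st(); t=im[:,:,::-1]; cv2.imwrite("pics/q_w.png",t)
im=bot.capture("scene"); cv2.imwrite("pics/q_s.png",cv2.resize(im[140:240,180:280,::-1],None,fx=6,fy=6,interpolation=cv2.INTER_CUBIC))
print(plan([0.5129,0.1622,0.190],-65.8))
E
```

```text
t 17.25 p [0.4618 0.1385 0.1905] yaw -65.69 zaxis [ 3.2e-03  4.0e-04 -1.0e+00] F [ 0.68  0.47 -0.68] M [-0.122  0.065 -0.034] op 44.4 q [  3.4  21.9 104.3   0.   53.6  69. ]
(array([ 0.0576, -0.0004,  0.0004]), array([ 0.04, -0.09,  0.13]))
```

View pics/q_w.png

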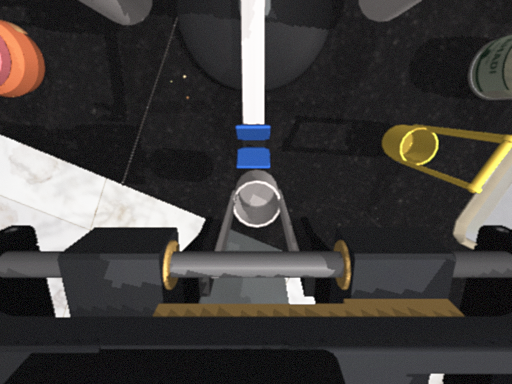

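View pics/q_s.png

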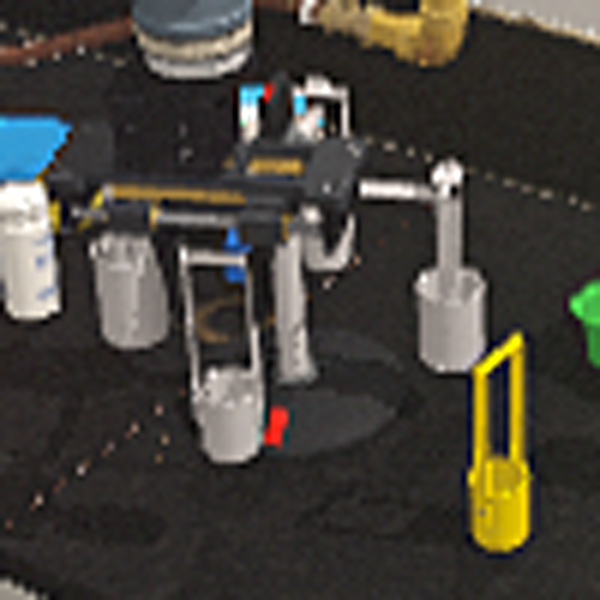

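```bash
python3 - <<'E'
from h import *
s=bot.read_state();R=s["tcp_rot"];p=s["position"]; cal=bot.get_calibration("wrist"); im=bot.capture("wrist"); t=np.ascontiguousarray(im[:,:,::-1]); st()
hsv=cv2.cvtColor(t,cv2.COLOR_BGR2HSV).astype(int);H,S,V=hsv[...,0],hsv[...,1],hsv[...,2]
blue=(abs(H-112)<14)&(S>120)&(V>40); blue[:110]=0;blue[180:]=0;blue[:,:220]=0;blue[:,290:]=0
ys,xs=np.where(blue);print(ys.min(),ys.max(),xs.mean())
A=bp(cal,(xs.mean(),ys.min()-.5),.213);B=bp(cal,(xs.mean(),ys.max()+.5),.213)
for w in (A,B,(A+B)/2): print(w,(R.T@(w-p)).round(4))
cv2.imwrite("pics/q2.png",cv2.resize(t[105:225,190:320],None,fx=5,fy=5,interpolation=cv2.INTER_CUBIC))
E
```

```text
t 17.35 p [0.4593 0.1379 0.1901] yaw -65.68 zaxis [-2.e-04 -2.e-04 -1.e+00] F [ 0.35 -0.04 -1.37] M [-0.114  0.111 -0.003] op 44.6 q [  3.3  21.9 104.5  -0.   53.6  69. ]
123 168 253.045871559633
[0.52388755 0.16733831 0.213     ] [ 0.0698 -0.0005 -0.0225]
[0.50305962 0.1580241  0.213     ] [ 0.047  -0.0006 -0.0226]
[0.51347358 0.1626812  0.213     ] [ 0.0584 -0.0006 -0.0226]
```

View pics/q2.png

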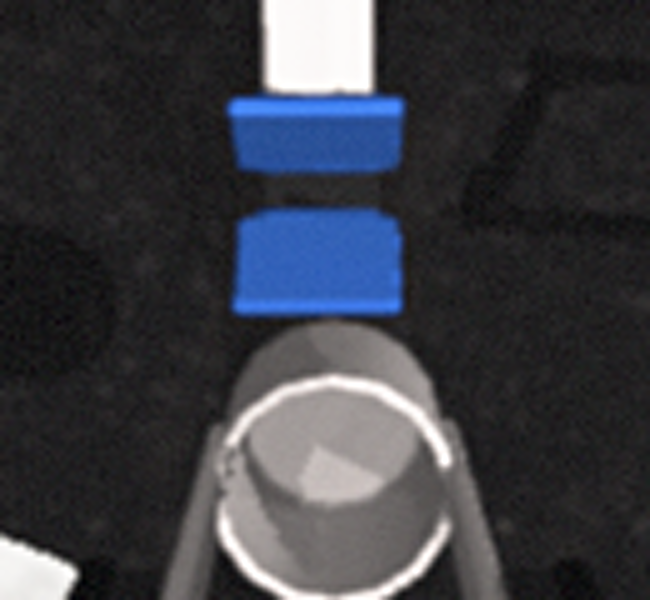

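{"name": "apply_moves", "arguments": {
  "motion": "0.008 0 0 0 0 0 0.03; 0.016 0 0 0 0 0 0.03; 0.026 0 0 0 0 0 0.03; 0.036 0 0 0 0 0 0.03; 0.046 0 0 0 0 0 0.03; 0.054 0 0 0 0 0 0.03; 0.0587 0 0 0 0 0 0.03; 0.0587 0 0 0 0 0 0.03"
}}

```text
time_s: 18.35
position: [0.5131, 0.1621, 0.1899]
tcp_rot: [[0.911, 0.412, -0.0], [0.412, -0.911, -0.0], [-0.0, 0.0, -1.0]]
force: [-0.2, -0.3, -0.6]
opening: 0.509
```

```bash
python3 - <<'E'
from h import *
im=bot.capture("wrist"); st(); t=im[:,:,::-1]; cv2.imwrite("pics/r_w.png",t)
im=bot.capture("scene"); cv2.imwrite("pics/r_s.png",cv2.resize(im[150:230,190:280,::-1],None,fx=7,fy=7,interpolation=cv2.INTER_CUBIC))
st()
E
```

```text
t 18.4 p [0.5127 0.162  0.1898] yaw -65.7 zaxis [-6.e-04 -2.e-04 -1.e+00] F [-0.88  0.44 -0.99] M [-0.05   0.167  0.017] op 44.7 q [ 5.6 26.  96.6 -0.  57.4 71.3]
t 18.45 p [0.5125 0.162  0.1899] yaw -65.7 zaxis [-8.e-04 -1.e-04 -1.e+00] F [-1.29 -0.62 -0.7 ] M [-0.106  0.194 -0.038] op 44.6 q [ 5.6 26.  96.6 -0.  57.4 71.3]
```

View pics/r_w.png

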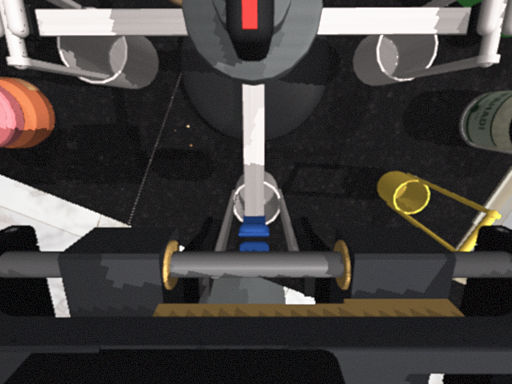

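View pics/r_s.png

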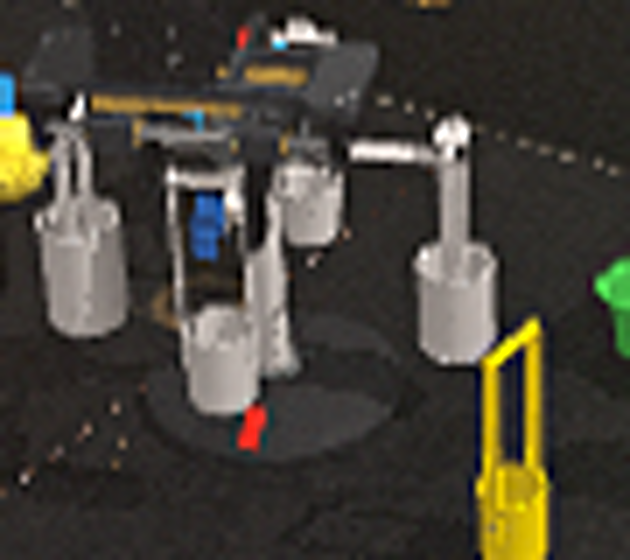

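{"name": "apply_moves", "arguments": {
  "motion": "0 0 0.004 0 0 0 0.03; 0 0 0.008 0 0 0 0.03; 0 0 0.012 0 0 0 0.03; 0 0 0.015 0 0 0 0.03; 0 0 0.018 0 0 0 0.03; 0 0 0.02 0 0 0 0.03; 0 0 0.02 0 0 0 0.03; 0 0 0.02 0 0 0 0.03"
}}

```text
time_s: 19.45
position: [0.513, 0.1621, 0.1701]
tcp_rot: [[0.911, 0.411, 0.0], [0.411, -0.911, 0.0], [0.0, 0.0, -1.0]]
force: [-0.1, 0.9, -1.1]
opening: 0.513
```

```bash
cat > f.py <<'E'
from h import *
F=[];p=[]
for i in range(4):
    s=bot.read_state(); F.append(s["force"]);p.append(s["position"]); 
    if i<3: bot.capture("scene")
F=np.array(F); print("t",round(s["time_s"],2),"z",np.mean(p,0).round(4),"F",F.mean(0).round(2),"Fz",F[:,2].round(1),"op",round(s["opening"]*87,1))
E
python3 f.py; python3 - <<'E'
from h import *
im=bot.capture("wrist"); st(); t=im[:,:,::-1]; cv2.imwrite("pics/s_w.png",t[150:300,180:340].repeat(4,0).repeat(4,1))
im=bot.capture("scene"); cv2.imwrite("pics/s_s.png",cv2.resize(im[150:230,190:280,::-1],None,fx=7,fy=7,interpolation=cv2.INTER_CUBIC))
E
```

```text
t 19.6 z [0.513  0.1621 0.1701] F [-0.06  0.17 -1.24] Fz [-1.1 -1.  -0.6 -2.2] op 44.6
t 19.65 p [0.513  0.1621 0.1701] yaw -65.7 zaxis [ 3.e-04  0.e+00 -1.e+00] F [ 0.56 -0.27 -0.87] M [-0.114  0.155  0.017] op 44.5 q [ 5.6 27.6 97.7 -0.  54.7 71.3]
```

View pics/s_w.png

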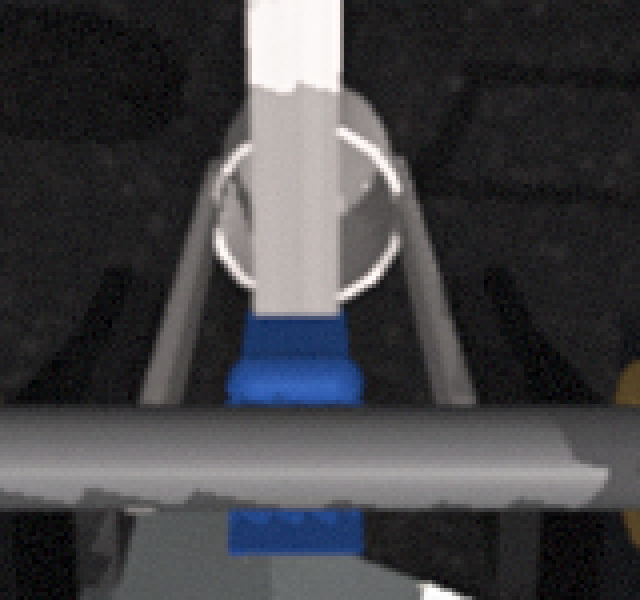

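View pics/s_s.png

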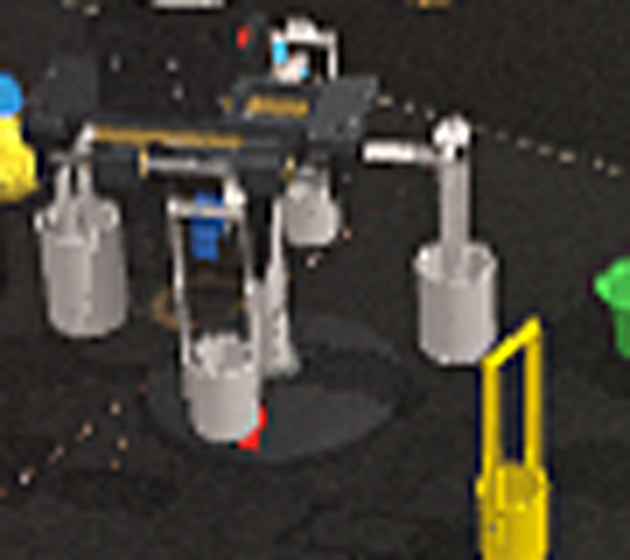

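{"name": "apply_moves", "arguments": {
  "motion": "0 0 0.0005 0 0 0 0.03; 0 0 0.001 0 0 0 0.03; 0 0 0.0015 0 0 0 0.03; 0 0 0.002 0 0 0 0.03; 0 0 0.0025 0 0 0 0.03; 0 0 0.003 0 0 0 0.03; 0 0 0.0035 0 0 0 0.03; 0 0 0.004 0 0 0 0.03"
}}

```text
time_s: 20.7
position: [0.5129, 0.162, 0.166]
tcp_rot: [[0.911, 0.411, 0.0], [0.411, -0.911, -0.0], [0.0, 0.0, -1.0]]
force: [0.7, 1.4, -0.5]
opening: 0.51
```

```bash
python3 f.py
```

```text
t 20.85 z [0.5129 0.162  0.1659] F [ 0.28  0.92 -0.87] Fz [-0.5 -0.9 -1.1 -1. ] op 44.6
```

{"name": "apply_moves", "arguments": {
  "motion": "0 0 0.0003 0 0 0 0.03; 0 0 0.0006 0 0 0 0.03; 0 0 0.001 0 0 0 0.03; 0 0 0.0014 0 0 0 0.03; 0 0 0.0018 0 0 0 0.03; 0 0 0.0022 0 0 0 0.03; 0 0 0.0026 0 0 0 0.03; 0 0 0.003 0 0 0 0.03"
}}

```text
time_s: 21.85
position: [0.5129, 0.162, 0.163]
tcp_rot: [[0.911, 0.411, 0.0], [0.411, -0.911, -0.0], [0.0, 0.0, -1.0]]
force: [-0.5, -0.5, 0.1]
opening: 0.513
```

```bash
python3 f.py
```

```text
t 22.0 z [0.5129 0.162  0.163 ] F [-0.29 -0.17 -0.01] Fz [ 0.1  0.  -0.2  0.1] op 44.3
```

{"name": "apply_moves", "arguments": {
  "motion": "0 0 0.0003 0 0 0 0.03; 0 0 0.0006 0 0 0 0.03; 0 0 0.001 0 0 0 0.03; 0 0 0.0014 0 0 0 0.03; 0 0 0.0018 0 0 0 0.03; 0 0 0.0022 0 0 0 0.03; 0 0 0.0026 0 0 0 0.03; 0 0 0.003 0 0 0 0.03"
}}

```text
time_s: 23.0
position: [0.5128, 0.162, 0.16]
tcp_rot: [[0.911, 0.411, -0.0], [0.411, -0.911, -0.0], [-0.0, 0.0, -1.0]]
force: [-1.0, -0.9, 1.4]
opening: 0.512
```

```bash
python3 f.py
```

```text
t 23.15 z [0.5128 0.162  0.16  ] F [-1.35 -0.51  1.5 ] Fz [1.4 1.5 1.5 1.6] op 44.5
```

{"name": "apply_moves", "arguments": {
  "motion": "0 0 0.0003 0 0 0 0.03; 0 0 0.0005 0 0 0 0.03; 0 0 0.0008 0 0 0 0.03; 0 0 0.001 0 0 0 0.03; 0 0 0.0013 0 0 0 0.03; 0 0 0.0015 0 0 0 0.03; 0 0 0.0018 0 0 0 0.03; 0 0 0.002 0 0 0 0.03"
}}

```text
time_s: 24.15
position: [0.5128, 0.162, 0.158]
tcp_rot: [[0.911, 0.411, -0.0], [0.411, -0.911, -0.0], [-0.0, -0.0, -1.0]]
force: [-2.0, -1.4, 3.2]
opening: 0.511
```

```bash
python3 f.py
```

```text
t 24.3 z [0.5128 0.162  0.158 ] F [-2.04 -1.06  2.75] Fz [3.2 2.2 2.7 2.9] op 44.5
```

{"name": "apply_moves", "arguments": {
  "motion": "-0.0002 0 0.0003 0 0 0 0.03; -0.0004 0 0.0005 0 0 0 0.03; -0.0006 0 0.0008 0 0 0 0.03; -0.0008 0 0.001 0 0 0 0.03; -0.001 0 0.0013 0 0 0 0.03; -0.001 0 0.0015 0 0 0 0.03; -0.001 0 0.0018 0 0 0 0.03; -0.001 0 0.002 0 0 0 0.03"
}}

```text
time_s: 25.3
position: [0.5126, 0.1618, 0.1562]
tcp_rot: [[0.911, 0.411, 0.001], [0.411, -0.911, 0.0], [0.001, 0.0, -1.0]]
force: [2.1, 1.6, 3.5]
opening: 0.508
```

```bash
python3 f.py
```

```text
t 25.45 z [0.5126 0.1618 0.1561] F [1.41 1.61 3.82] Fz [3.5 3.8 4.1 3.8] op 44.9
```

{"name": "apply_moves", "arguments": {
  "motion": "0.0002 0 0.0003 0 0 0 0.03; 0.0004 0 0.0005 0 0 0 0.03; 0.0004 0 0.0008 0 0 0 0.03; 0.0004 0 0.001 0 0 0 0.03; 0.0004 0 0.0013 0 0 0 0.03; 0.0004 0 0.0015 0 0 0 0.03; 0.0004 0 0.0018 0 0 0 0.03; 0.0004 0 0.002 0 0 0 0.03"
}}

```text
time_s: 26.45
position: [0.5125, 0.1618, 0.154]
tcp_rot: [[0.911, 0.411, 0.0], [0.411, -0.911, -0.0], [0.0, 0.0, -1.0]]
force: [2.0, 1.3, 4.7]
opening: 0.512
```

```bash
python3 f.py
```

```text
t 26.6 z [0.5125 0.1618 0.154 ] F [1.82 0.71 5.19] Fz [4.7 5.8 5.5 4.8] op 44.7
```

{"name": "apply_moves", "arguments": {
  "motion": "0 0 0.0003 0 0 0 0.03; 0 0 0.0005 0 0 0 0.03; 0 0 0.0008 0 0 0 0.03; 0 0 0.001 0 0 0 0.03; 0 0 0.0013 0 0 0 0.03; 0 0 0.0015 0 0 0 0.03; 0 0 0.0015 0 0 0 0.03; 0 0 0.0015 0 0 0 0.03"
}}

```text
time_s: 27.6
position: [0.5125, 0.1618, 0.1527]
tcp_rot: [[0.911, 0.411, 0.0], [0.411, -0.911, -0.0], [0.0, 0.0, -1.0]]
force: [1.7, 0.8, 6.1]
opening: 0.517
```

```bash
python3 f.py
```

```text
t 27.75 z [0.5125 0.1618 0.1527] F [1.62 1.06 5.65] Fz [6.1 5.4 5.6 5.6] op 44.7
```

{"name": "apply_moves", "arguments": {
  "motion": "0.0003 0 0.0003 0 0 0 0.03; 0.0003 0 0.0005 0 0 0 0.03; 0.0003 0 0.0008 0 0 0 0.03; 0.0003 0 0.001 0 0 0 0.03; 0.0003 0 0.0013 0 0 0 0.03; 0.0003 0 0.0015 0 0 0 0.03; 0.0003 0 0.0015 0 0 0 0.03; 0.0003 0 0.0015 0 0 0 0.03"
}}

```text
time_s: 28.75
position: [0.5126, 0.1618, 0.1513]
tcp_rot: [[0.911, 0.412, -0.0], [0.412, -0.911, -0.0], [-0.0, 0.0, -1.0]]
force: [0.3, 1.0, 6.5]
opening: 0.508
```

```bash
python3 f.py
```

```text
t 28.9 z [0.5125 0.1618 0.1512] F [0.63 1.08 6.85] Fz [6.5 7.  6.3 7.6] op 44.7
```

{"name": "apply_moves", "arguments": {
  "motion": "0 0 0.0003 0 0 0 0.03; 0 0 0.0005 0 0 0 0.03; 0 0 0.0008 0 0 0 0.03; 0 0 0.001 0 0 0 0.03; 0 0 0.0013 0 0 0 0.03; 0 0 0.0015 0 0 0 0.03; 0 0 0.0015 0 0 0 0.03; 0 0 0.0015 0 0 0 0.03"
}}

```text
time_s: 29.9
position: [0.5126, 0.1618, 0.1499]
tcp_rot: [[0.911, 0.412, 0.0], [0.412, -0.911, -0.0], [0.0, 0.0, -1.0]]
force: [0.8, 0.7, 7.9]
opening: 0.511
```

```bash
python3 f.py
```

```text
t 30.05 z [0.5126 0.1618 0.1499] F [1.   1.22 7.86] Fz [7.9 7.2 8.7 7.6] op 44.7
```

{"name": "apply_moves", "arguments": {
  "motion": "0 0 0.0003 0 0 0 0.03; 0 0 0.0005 0 0 0 0.03; 0 0 0.0008 0 0 0 0.03; 0 0 0.001 0 0 0 0.03; 0 0 0.0013 0 0 0 0.03; 0 0 0.0015 0 0 0 0.03; 0 0 0.0015 0 0 0 0.03; 0 0 0.0015 0 0 0 0.03"
}}

```text
time_s: 31.05
position: [0.5126, 0.1618, 0.1485]
tcp_rot: [[0.911, 0.412, 0.0], [0.412, -0.911, -0.0], [0.0, 0.0, -1.0]]
force: [0.8, 0.9, 8.8]
opening: 0.512
```

```bash
python3 f.py
```

```text
t 31.2 z [0.5126 0.1618 0.1485] F [0.94 0.58 8.23] Fz [8.8 7.9 7.8 8.4] op 44.3
```

{"name": "apply_moves", "arguments": {
  "motion": "0 0 0.0003 0 0 0 0.03; 0 0 0.0005 0 0 0 0.03; 0 0 0.0007 0 0 0 0.03; 0 0 0.001 0 0 0 0.03; 0 0 0.001 0 0 0 0.03; 0 0 0.001 0 0 0 0.03; 0 0 0.001 0 0 0 0.03; 0 0 0.001 0 0 0 0.03"
}}

```text
time_s: 32.2
position: [0.5127, 0.1618, 0.1476]
tcp_rot: [[0.911, 0.412, 0.0], [0.412, -0.911, -0.0], [0.0, 0.0, -1.0]]
force: [0.3, 1.4, 8.7]
opening: 0.512
```

```bash
python3 f.py
```

```text
t 32.35 z [0.5127 0.1618 0.1476] F [0.54 1.13 8.54] Fz [8.7 8.2 8.4 8.9] op 44.5
```

{"name": "apply_moves", "arguments": {
  "motion": "0 0 0.0003 0 0 0 0.03; 0 0 0.0005 0 0 0 0.03; 0 0 0.0007 0 0 0 0.03; 0 0 0.001 0 0 0 0.03; 0 0 0.001 0 0 0 0.03; 0 0 0.001 0 0 0 0.03; 0 0 0.001 0 0 0 0.03; 0 0 0.001 0 0 0 0.03"
}}

```text
time_s: 33.35
position: [0.5127, 0.1618, 0.1467]
tcp_rot: [[0.911, 0.412, 0.001], [0.412, -0.911, -0.0], [0.0, 0.0, -1.0]]
force: [0.4, 0.7, 9.9]
opening: 0.515
```

```bash
python3 f.py; python3 - <<'E'
from h import *
im=bot.capture("wrist"); t=im[:,:,::-1]; cv2.imwrite("pics/t_w.png",t[150:300,180:340].repeat(4,0).repeat(4,1))
im=bot.capture("scene"); cv2.imwrite("pics/t_s.png",cv2.resize(im[150:230,190:280,::-1],None,fx=7,fy=7,interpolation=cv2.INTER_CUBIC))
E
```

```text
t 33.5 z [0.5127 0.1618 0.1467] F [0.9  0.56 9.09] Fz [9.9 8.2 9.4 8.8] op 44.6
```

View pics/t_w.png

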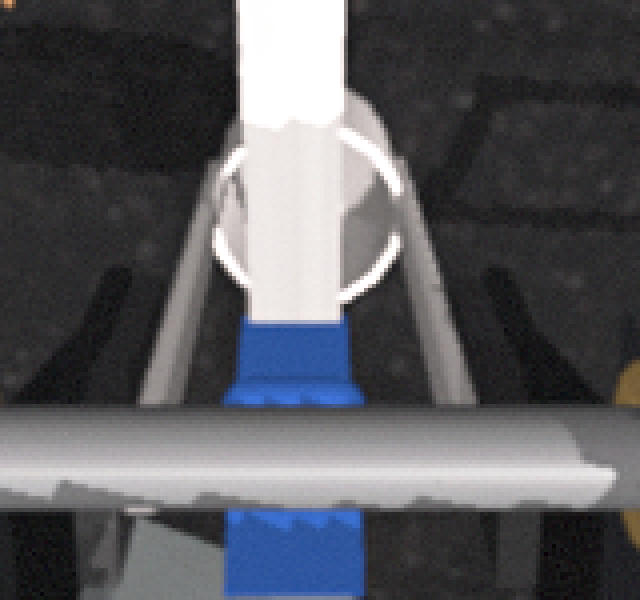

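View pics/t_s.png

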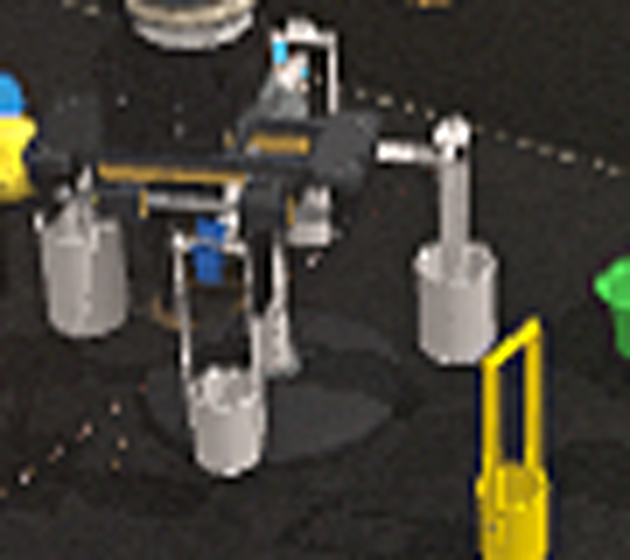

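{"name": "apply_moves", "arguments": {
  "motion": "0 0 0.0003 0 0 0 0.03; 0 0 0.0005 0 0 0 0.03; 0 0 0.0007 0 0 0 0.03; 0 0 0.001 0 0 0 0.03; 0 0 0.001 0 0 0 0.03; 0 0 0.001 0 0 0 0.03; 0 0 0.001 0 0 0 0.03; 0 0 0.001 0 0 0 0.03"
}}

```text
time_s: 34.6
position: [0.5127, 0.1618, 0.1457]
tcp_rot: [[0.911, 0.412, 0.001], [0.412, -0.911, -0.0], [0.0, 0.0, -1.0]]
force: [0.3, 0.7, 8.8]
opening: 0.516
```

```bash
python3 f.py
```

```text
t 34.75 z [0.5127 0.1618 0.1457] F [0.89 0.26 9.66] Fz [ 8.8 10.   9.9 10. ] op 44.9
```

{"name": "apply_moves", "arguments": {
  "motion": "0 0 0.0003 0 0 0 0.03; 0 0 0.0005 0 0 0 0.03; 0 0 0.0007 0 0 0 0.03; 0 0 0.001 0 0 0 0.03; 0 0 0.001 0 0 0 0.03; 0 0 0.001 0 0 0 0.03; 0 0 0.001 0 0 0 0.03; 0 0 0.001 0 0 0 0.03"
}}

```text
time_s: 35.75
position: [0.5131, 0.1618, 0.1443]
tcp_rot: [[0.911, 0.412, 0.001], [0.412, -0.911, -0.0], [0.001, 0.001, -1.0]]
force: [2.0, 1.8, 7.0]
opening: 0.51
```

```bash
python3 f.py
```

```text
t 35.9 z [0.513  0.1618 0.1443] F [1.66 1.45 6.41] Fz [7.  6.6 5.8 6.2] op 44.4
```

{"name": "apply_moves", "arguments": {
  "motion": "0 0 -0.001 0 0 0 0.03; 0 0 -0.002 0 0 0 0.03; 0 0 -0.0035 0 0 0 0.03; 0 0 -0.005 0 0 0 0.03; 0 0 -0.0065 0 0 0 0.03; 0 0 -0.008 0 0 0 0.03; 0 0 -0.0095 0 0 0 0.03; 0 0 -0.0105 0 0 0 0.03"
}}

```text
time_s: 36.9
position: [0.5127, 0.1619, 0.1543]
tcp_rot: [[0.911, 0.411, -0.0], [0.411, -0.911, 0.0], [-0.0, -0.0, -1.0]]
force: [3.2, 0.6, -0.5]
opening: 0.511
```

```bash
python3 f.py; python3 - <<'E'
from h import *
im=bot.capture("wrist"); t=im[:,:,::-1]; cv2.imwrite("pics/u_w.png",t[150:300,180:340].repeat(4,0).repeat(4,1))
im=bot.capture("scene"); cv2.imwrite("pics/u_s.png",cv2.resize(im[150:230,190:280,::-1],None,fx=7,fy=7,interpolation=cv2.INTER_CUBIC)); st()
E
```

```text
t 37.05 z [0.5127 0.1619 0.1544] F [ 3.12  0.27 -0.42] Fz [-0.5  0.  -0.3 -0.9] op 44.4
t 37.15 p [0.5127 0.162  0.1544] yaw -65.7 zaxis [ 1.e-04  0.e+00 -1.e+00] F [ 3.08 -0.05 -0.06] M [-0.096 -0.325  0.015] op 44.4 q [ 5.6 29.  98.5  0.  52.5 71.3]
```

View pics/u_w.png

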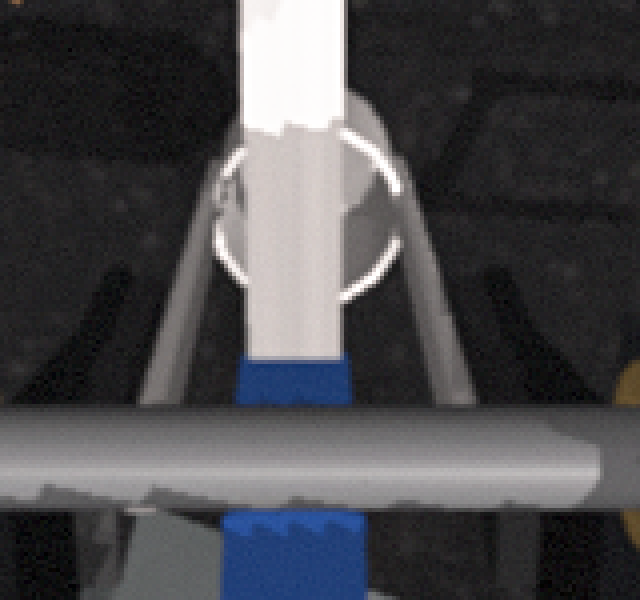

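View pics/u_s.png

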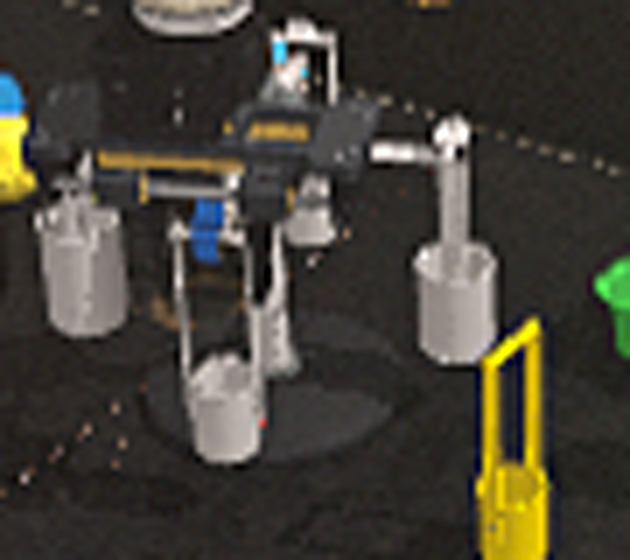

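{"name": "apply_moves", "arguments": {
  "motion": "0.0008 0 -0.0005 0 0 0 0.03; 0.0008 0 -0.0008 0 0 0 0.03; 0.0008 0 -0.0008 0 0 0 0.046; 0.0008 0 -0.0008 0 0 0 0.05; 0.0008 0 -0.0008 0 0 0 0.06; 0.0008 0 -0.0008 0 0 0 0.075; 0.0008 0 -0.0008 0 0 0 0.087; 0.0008 0 -0.0008 0 0 0 0.087"
}}

```text
time_s: 38.15
position: [0.5133, 0.1623, 0.1553]
tcp_rot: [[0.911, 0.411, -0.0], [0.411, -0.911, 0.0], [-0.0, -0.0, -1.0]]
force: [-0.3, 0.3, -0.4]
opening: 0.936
```

```bash
python3 f.py; python3 - <<'E'
from h import *
im=bot.capture("wrist"); t=im[:,:,::-1]; cv2.imwrite("pics/v_w.png",t)
im=bot.capture("scene"); cv2.imwrite("pics/v_s.png",cv2.resize(im[150:230,190:280,::-1],None,fx=7,fy=7,interpolation=cv2.INTER_CUBIC)); st()
E
```

```text
t 38.3 z [0.5133 0.1623 0.1553] F [-0.29  0.24 -0.26] Fz [-0.4  0.4 -0.2 -0.9] op 85.9
t 38.4 p [0.5133 0.1622 0.1553] yaw -65.7 zaxis [-0.  0. -1.] F [-0.44  0.05  0.55] M [-0.032  0.105 -0.011] op 86.6 q [ 5.6 28.9 98.4  0.  52.7 71.3]
```

View pics/v_w.png

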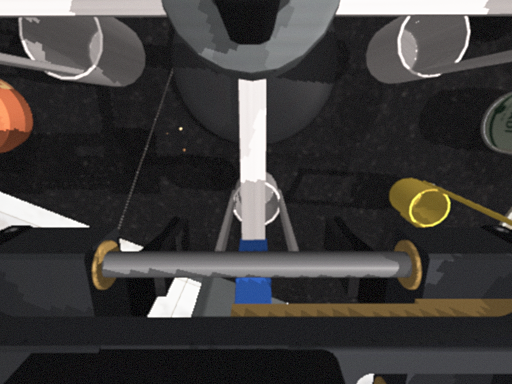

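View pics/v_s.png

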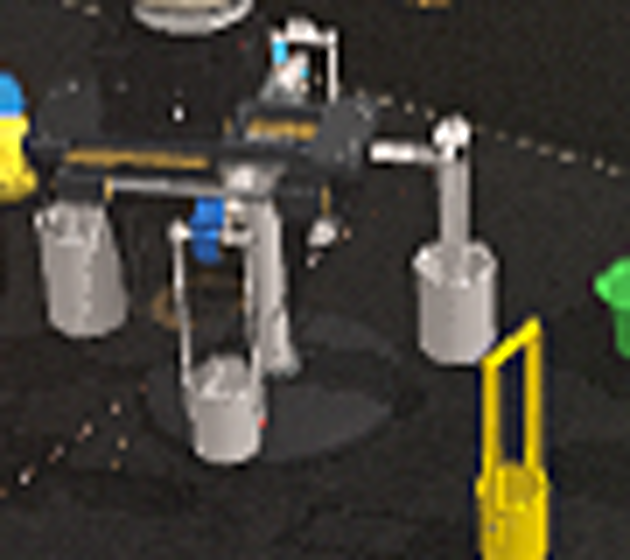

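Released and it hangs in the clip. Straight up now, then backing away for a last look.

{"name": "apply_moves", "arguments": {
  "motion": "0 0 -0.01 0 0 0 0.087; 0 0 -0.03 0 0 0 0.087; 0 0 -0.06 0 0 0 0.087; 0 0 -0.1 0 0 0 0.087; 0 0 -0.14 0 0 0 0.087; -0.04 0 -0.16 0 0 0 0.087; -0.08 0 -0.16 0 0 0 0.087; -0.11 0 -0.16 0 0 0 0.087"
}}

```text
time_s: 39.4
position: [0.4116, 0.1166, 0.3163]
tcp_rot: [[0.911, 0.412, 0.001], [0.412, -0.911, -0.0], [0.001, 0.001, -1.0]]
force: [0.8, -0.7, 0.2]
opening: 1.001
```

{"name": "apply_moves", "arguments": {
  "motion": "0 0 0 0 0 0 0.087; 0 0 0 0 0 0 0.087; 0 0 0 0 0 0 0.087; 0 0 0 0 0 0 0.087; 0 0 0 0 0 0 0.087; 0 0 0 0 0 0 0.087; 0 0 0 0 0 0 0.087; 0 0 0 0 0 0 0.087"
}}

```text
time_s: 40.4
position: [0.4131, 0.117, 0.3153]
tcp_rot: [[0.911, 0.411, 0.0], [0.411, -0.911, 0.0], [0.0, -0.0, -1.0]]
force: [-0.5, 1.1, -1.0]
opening: 0.996
```

```bash
python3 - <<'E'
from h import *
cal=bot.get_calibration("wrist"); im=bot.capture("wrist"); t=np.ascontiguousarray(im[:,:,::-1]); cv2.imwrite("pics/w_w.png",t)
g=t.astype(int).mean(2); m=[]
im=bot.capture("scene"); cv2.imwrite("pics/w_s.png",cv2.resize(im[140:250,160:300,::-1],None,fx=5,fy=5,interpolation=cv2.INTER_CUBIC))
im=bot.capture("top"); tt=np.ascontiguousarray(im[:,:,::-1]); cv2.imwrite("pics/w_t.png",cv2.resize(tt[125:245,145:285],None,fx=5,fy=5,interpolation=cv2.INTER_CUBIC)); st()
hsv=cv2.cvtColor(t,cv2.COLOR_BGR2HSV).astype(int);H,S,V=hsv[...,0],hsv[...,1],hsv[...,2]
b=(abs(H-112)<14)&(S>120)&(V>40); b[100:]=0
b[:,:225]=0;b[:,290:]=0
ys,xs=np.where(b); w=bp(cal,(xs.mean(),ys.mean()),.208); print(xs.mean(),ys.mean(),w, np.degrees(np.arctan2(w[1]-.2115,w[0]-.6225)))
E
```

```text
t 40.55 p [0.4131 0.117  0.3153] yaw -65.71 zaxis [ 0. -0. -1.] F [-0.06 -0.1  -0.15] M [-0.052  0.17  -0.076] op 86.8 q [  0.8   8.  101.1  -0.   70.9  66.5]
254.44262295081967 66.29781420765028 [0.51399922 0.16324509 0.208     ] -156.0232505048026
```

View pics/w_w.png

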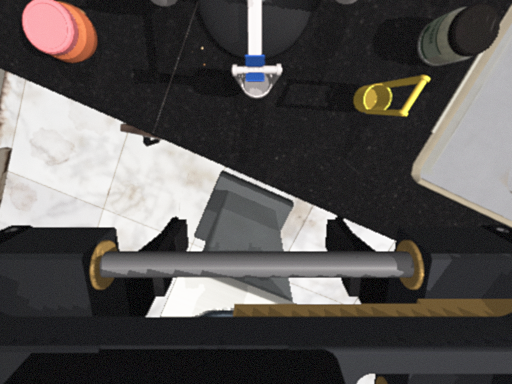

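View pics/w_s.png

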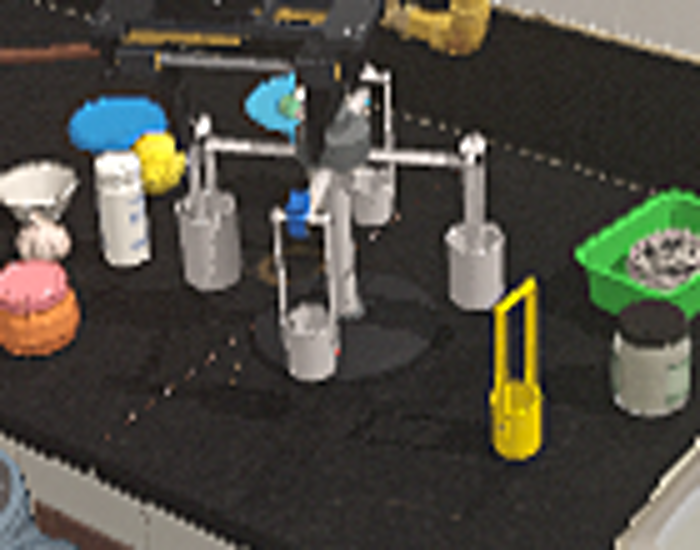

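View pics/w_t.png

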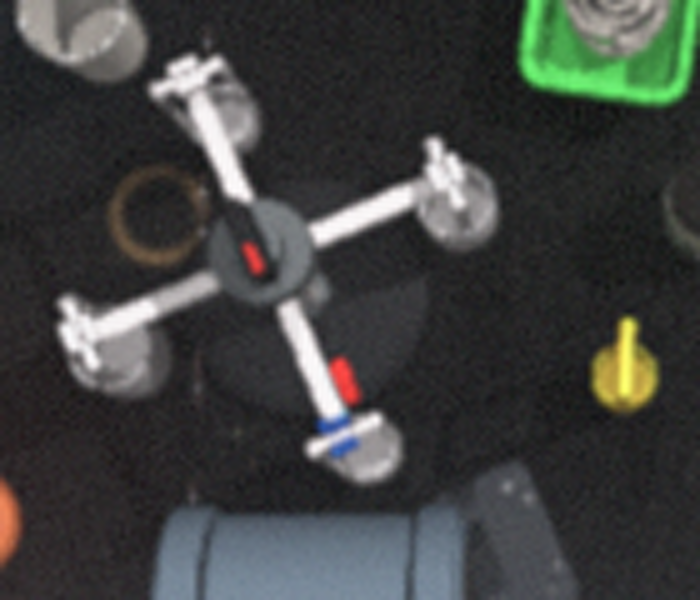

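```bash
python3 -c "
from rig import bot
print(bot.hand_in())"
```

```text
the job is handed in; nothing more can be done
None
```

The steel dipper is hanging in the rack's empty clip at the front mark, and I handed the job in at about 40.6 s.

- **Turning the rack:** I gripped the knob and turned the head about 97° clockwise. The last wrist picture puts the clip at -156.0° and the mark at about -155.6°. The top-camera estimate for the clip, taken after the turn and before hanging, was about -156.4°, so the alignment is good to roughly 1°.
- **Hanging the dipper:** I gripped the loose steel dipper across both straps; the turquoise and yellow look-alikes were left alone. I brought it in from outside and pressed down in small steps. The upward force rose to about 10.7 N, then fell by about 3.3 N, which is the click. That is below the 14 N overload limit.
- **After the click:** I eased the arm back until almost no force was left, opened the gripper and backed away.
- **Last checks:** In all three views the bar sits between the blue jaws and the dipper hangs freely. The bystanders in view (both jars and the salt shaker) look unmoved, and the gripper touches nothing. No check failed.
- **Disagreements:** In the wrist view the foot's disc appeared about 5% smaller than its stated 170 mm. One early reading of the mark stripe's own direction was up to 8° off. I relied on the rack's axis and the centre of the mark, which agreed between the top and wrist cameras.

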